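# Clear the plaster-model saw and bring the next model to the disc

### The job

Make the saw ready for the next model: put every sawn tooth die from the saw table into the open grey tray, then take the bench brush off its hook and, with it in the gripper, sweep every plaster offcut off the table's open front edge into the scrap pan, without picking any offcut up in the gripper itself. Once the table is clear, slide the model carrier along the table, without lifting or tipping it, until it sits centred in the circle in front of the saw disc. Hang the brush back on the hook it came from and leave everything else where it is.

Things in the scene. Friction and masses are not known exactly. Their poses are not given: they have to be found in the camera images.
- saw: Plaster-model saw, fixed. Origin on the bench, z up; +x points from the pan to the motor at the back, +y to its left. Steel work table 55 mm above the bench, x -85 mm (open front edge over the pan) to +115 mm, y -185 to +185 mm; rim 18 mm high at left, right and back. Behind the rim a white motor housing, top 108 mm above the bench, and an upright disc, top 114 mm, that starts at x = +113 mm.
- pan: Aluminium scrap pan fixed under the open front edge of the saw table. Inside 94 mm (x) by 378 mm (y), walls 34 mm high; origin at the centre of its underside, axes as the saw's. The table's edge overhangs its back wall, so what is pushed over the edge drops in.
- saw_mark (a point): Centre of the engraved sawing circle (91 mm across) in front of the saw disc, on the table surface; axes as the saw's. Another such circle, 190 mm to its right (-y), is where the carrier waits.
- carrier: Model carrier, 0.45 to 0.7 kg: steel foot 80 mm across, 14 mm high; stone dental arch on it (68 mm across, top 35 mm above the underside); in the middle a round black knob 28 mm across, from 41 to 64 mm above the underside, to hold it by. Origin at the centre of the underside, z up. Slides flat on the table.
- rack: Tool rack, fixed. Crossbar centred 245 mm above the bench on two posts, three hooks 80 mm apart along its y, pointing to its -x (towards the robot). Origin on the bench under the crossbar. A hook is an 8 mm round bar (axis 245 mm up) running level to 58 mm from the rack's origin, then turned up, its end 9 mm above the bar's top. Foot plate 14 mm high.
- brush: Bench brush, wood with wide dark bristles, about 0.09 kg, hanging on any one of the hooks. Origin: middle of the top edge of its hanging slot, on the hook; z up the handle, x through its thickness and the slot, y across. Slot 18 mm wide, 28 high. Handle end 12 mm thick, 32 wide, from 8 mm above the origin to 45 below (hook passes between fingers closing along y). See brush_tip for the head.
- brush_tip (a point): Middle of the bristles' end, 165 mm below the brush's origin; axes as the brush's. Stiff bristles 66 mm wide (y), 16 thick (x), 50 long; wooden head above them 70 mm wide, 20 thick, 30 high.
- offcut1: White plaster offcut on the saw table, block 24 x 16 x 14 mm high, about 14 g; origin at the centre of its underside. May be absent (3 to 5 of the five are there).
- offcut2: White plaster offcut on the saw table, stepped block 20 x 18 x 20 mm high, about 14 g; origin at the centre of its underside. May be absent (3 to 5 of the five are there).
- offcut3: White plaster offcut on the saw table, five-sided stub 28 across, 15 mm high, about 14 g; origin at the centre of its underside. May be absent (3 to 5 of the five are there).
- offcut4: White plaster offcut on the saw table, bar 26 x 14 x 16 mm high, about 14 g; origin at the centre of its underside. May be absent (3 to 5 of the five are there).
- offcut5: White plaster offcut on the saw table, four-sided stub 26 across, 13 mm high, about 14 g; origin at the centre of its underside. May be absent (3 to 5 of the five are there).
- die1: White plaster tooth die standing at the back of the saw table: block 16 (x) x 14 (y) x 16 mm high with a narrower front-tooth crown, 29 mm high in all, 14 g; origin at the centre of its underside, z up. May be absent (3 or 4 of the four are there).
- die2: White plaster tooth die standing at the back of the saw table: block 16 (x) x 14 (y) x 16 mm high with a narrower molar crown, 24 mm high in all, 14 g; origin at the centre of its underside, z up. May be absent (3 or 4 of the four are there).
- die3: White plaster tooth die standing at the back of the saw table: block 16 (x) x 14 (y) x 16 mm high with a narrower front-tooth crown, 29 mm high in all, 14 g; origin at the centre of its underside, z up. May be absent (3 or 4 of the four are there).
- die4: White plaster tooth die standing at the back of the saw table: block 16 (x) x 14 (y) x 16 mm high with a narrower molar crown, 24 mm high in all, 14 g; origin at the centre of its underside, z up. May be absent (3 or 4 of the four are there).
- die_tray: Low open grey tray for the dies, fixed on the bench to the right of the saw: 140 (x) x 84 (y) x 20 mm high outside, walls 3 mm, floor about 3 mm; origin at the centre of its underside.
- spatula: Steel plaster spatula hanging on another hook by the same kind of handle end as the brush; blade 34 mm wide, ends 190 mm below its origin (top edge of slot). Leave alone.
- rasp: Narrow flat rasp hanging on another hook by the same kind of handle end; blade 19 mm wide, ends 186 mm below its origin. Leave alone.
- bowl: Blue bowl, 110 mm across, 60 mm high, on the bench; origin under its centre. Leave alone.
- instrument_cup: Clear cup of instruments, 72 mm across, 150 mm high; origin under its centre. Leave alone.
- jar: Closed jar, 56 mm across, 75 mm high; origin under its centre. Leave alone.
- cast: Stone cast of an arch, 72 mm across, 27 mm high, on the bench; origin under its centre. Leave alone.
- parts_box: Black open box with compartments, 90 x 70 x 28 mm; origin under its centre. Leave alone.

How it is judged:
By the outcome, as a careful person would: the job done as asked, in the order asked, and still so for the second after the job is handed in, with the robot touching nothing.
Of offcut1, offcut2, offcut3, offcut4, offcut5 only 3 to 5 are there at a start; the rules pass over those that are not, and their reading is None.
Of die1, die2, die3, die4 only 3 to 4 are there at a start; the rules pass over those that are not, and their reading is None.
At some moment in a run one of offcut1, offcut2, offcut3, offcut4, offcut5, carrier may be knocked a few centimetres aside while the robot is not near it.
It also fails if it takes over 210 s, if anything falls off the work surface, if the arm or the gripper's body presses on something with over 40 N, if the wrist force passes 120 N, or if a joint passes its speed limit or range.

### The arm

A 6-joint arm with a two-finger parallel gripper is mounted at the origin on the work surface. World frame = base frame: x ahead of the robot, y to its left, z up, the work surface at z = 0. Lengths are in m, angles in rad, forces in N, time in s.
With the tool pointing down it reaches from about 0.3 to 0.875 m from the base axis. Payload 6.4 kg.
Tool frame: the origin (TCP) lies on the centre line of the jaws, within the pads' length; the fingertips stand 8 mm ahead of it and the grasp point (between the pads) lies 11 mm behind it; z points along the fingers, y is the line along which they close (so a half turn about z gives the same grasp; the last joint's range is limited). The gripper opens to 85 mm and grips with 20 to 120 N. Pads are 22 mm wide; open, the fingers measure 114 mm over their backs; the gripper's body (76 mm by 85 mm) begins 54 mm behind the grasp point. The pads swing forward as they close: fully open they stand 13 mm farther back than shut.
Start: joints at [-1.421, 0.181, 1.607, -0, 1.354, -0.206], TCP at [0.2, -0.539, 0.207] pointing down, gripper open.
Joint ranges: [-2.99, 2.99], [-0.89, 2.07], [0.3, 2.58], [-1.14, 4.28], [0, 2.63], [-3.12, 3.12]. Speed limits (rad/s): [2.57, 2.57, 3.01, 3.14, 3.14, 3.14].

### API

Orientations are given as a unit quaternion [w, x, y, z].
In Python, from bench import ctrl gives the robot as it stands.
- The arm moves only by the shell command python3 -m handwheel 'ROWS' [OPENING]. ROWS is JSON, a list that holds one entry, the list of rows, each a list of 4 numbers: the shift along the tool's x, y, z each as a share of 20 cm, from -1 to 1, then the turn about the tool's z as a share of 1.5 rad, from -1 to 1. In form: [[[x, y, z, twist], ...]]. A call has 1 to 10 rows; each row is the pose to reach, as a shift and turn from the pose commanded when the call began, along the tool's axes at that moment; what a row does not reach only later rows make up. A row lasts 1/8 s, in which the tool goes at most 62.5 mm and 10.7 degrees, less where a joint would pass 70% of its speed; a pose out of reach is approached as far as the arm can. A call with a number of a shift or a turn outside -1 to 1 is refused whole. A call with a gripper value outside its range is refused whole. OPENING is the finger opening in mm, from 0 to 85.4, set as the call begins (- or left out, the last holds). The fingers move at their own pace and stop on an object; the grip force is fixed at half the most. Time passes only in rows, so rows that repeat a pose let the fingers close. It gives the time, the measured TCP pose, the force, the opening and the grip force at its end, in the units of the state.
- ctrl.get_obs(): the state, without advancing time (a new reading comes with each control period).
- ctrl.camera(name): name is "side" or "top"; returns a dict with "color" (420x560x3 uint8, red, green, blue), "range_z" (420x560 float32, m along the optical axis (not along the pixel's ray), 0 where there is no reading), "K" (3x3 intrinsics, pixels), "distortion" ([k1, k2, p1, p2, k3] as OpenCV has them; the pictures are not rectified), "pose" (4x4, takes a point from camera to world coordinates). Camera axes: x right, y down, z forward; pixel columns grow to the right and rows downward; lengths in m; the calibration is good to about 2 mm. A picture is of the moment at which its call begins.
- ctrl.hand_in(): hands the job in; it is judged then, once.
The state is a dict: "time_s": time; "q": joint angles; "dq": joint speeds; "joint_efforts": joint torques, N m; "eef_pos": TCP position; "eef_rot": TCP orientation; "wrist_force": force on the tool from outside, world axes, zero at the start; "torque": the same for the moment, N m; "opening": opening from 0.0 (shut) to 1.0 (fully open); "grasp_force": force on a finger pad.
Only numpy, scipy, OpenCV 4.12 (cv2) and the standard library are available. Lean on these libraries where they do the work, as an engineer would, in place of code of your own. Each camera call takes 0.05 s, during which the arm holds its last target. There are 200 camera calls.

## Working session

There is one attempt and no reset: what is moved stays moved. The work goes in short steps, Python scripts to look and compute and a shell command to move; the robot and the scene stay as the last step left them, time stands still between calls to the robot, and variables do not carry over. Pictures are saved under pics/ and viewed, at most 14 in all, crops included, and the job is handed in when it is done.

```bash
ls; mkdir -p pics; cat > h.py <<'E'
import numpy as np, cv2
from bench import ctrl
from scipy.spatial.transform import Rotation as R
def cloud(c):
    z=c["range_z"]; h,w=z.shape
    u,v=np.meshgrid(np.arange(w),np.arange(h))
    p=cv2.undistortPoints(np.stack([u,v],-1).reshape(-1,1,2).astype(np.float64),c["K"],np.array(c["distortion"])).reshape(h,w,2)
    P=np.dstack([p*z[...,None],z]); T=np.array(c["pose"])
    W=P@T[:3,:3].T+T[:3,3]; W[z==0]=np.nan
    return W
def save(c,n,box=None,s=1):
    im=c["color"][...,::-1]
    if box: im=im[box[1]:box[3],box[0]:box[2]]
    cv2.imwrite("pics/"+n,cv2.resize(im,None,fx=s,fy=s,interpolation=cv2.INTER_CUBIC))
def st():
    o=ctrl.get_obs(); return o
E
python3 - <<'E'
from h import *
import pickle
o=st(); print({k:np.round(v,3) for k,v in o.items()})
for n in("top","side"):
    c=ctrl.camera(n); save(c,n+"0.png",s=1.4); pickle.dump(c,open(n+"0.pkl","wb"))
    print(n,np.round(c["pose"],3).tolist(), np.round(c["K"],1).tolist())
E
```

```text
pics
{'time_s': np.float64(0.0), 'q': array([-1.421,  0.182,  1.608, -0.   ,  1.354, -0.206]), 'dq': array([-0.001,  0.001, -0.001, -0.001,  0.001,  0.002]), 'joint_efforts': array([-2.0000e-03, -4.4487e+01, -3.5134e+01, -0.0000e+00,  9.0000e-03,
        0.0000e+00]), 'eef_pos': array([ 0.2  , -0.538,  0.206]), 'eef_rot': array([-0.001,  0.984,  0.177,  0.   ]), 'wrist_force': array([ 1.19 , -0.528, -0.082]), 'torque': array([ 0.05 ,  0.015, -0.   ]), 'grasp_force': np.float64(0.0), 'opening': np.float64(0.999)}
top [[0.005, -0.981, 0.193, 0.311], [-1.0, -0.002, 0.016, -0.023], [-0.015, -0.193, -0.981, 1.422], [0.0, 0.0, 0.0, 1.0]] [[447.8, 0.0, 283.8], [0.0, 447.8, 203.5], [0.0, 0.0, 1.0]]
side [[0.993, -0.04, 0.109, 0.463], [-0.113, -0.531, 0.84, -0.817], [0.024, -0.847, -0.532, 0.691], [0.0, 0.0, 0.0, 1.0]] [[391.6, 0.0, 278.1], [0.0, 391.6, 219.4], [0.0, 0.0, 1.0]]
```

View pics/top0.png

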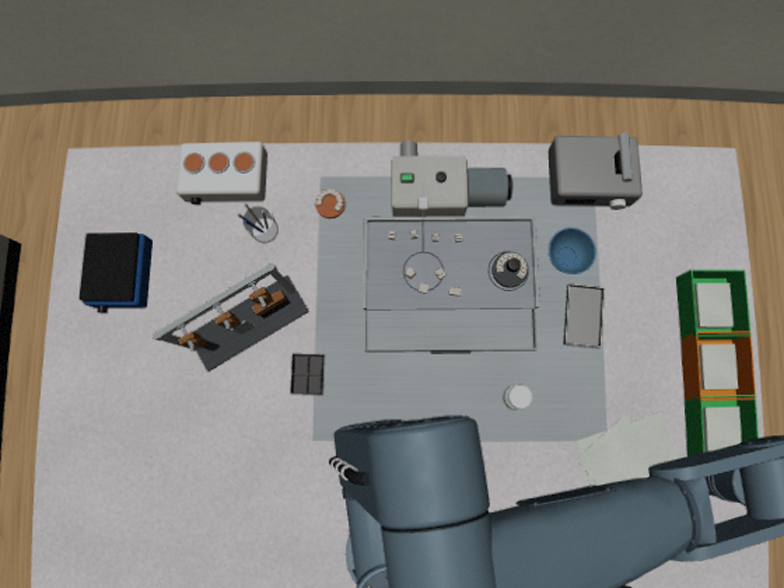

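View pics/side0.png

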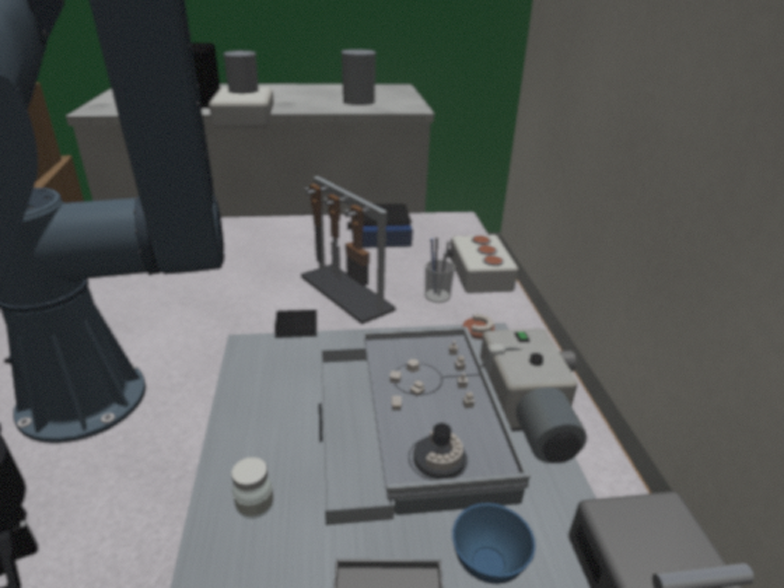

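```bash
cat > m.py <<'E'
from h import *
import pickle,sys
def look(tag=None):
    D={}
    for n in("top","side"):
        c=pickle.load(open(n+"0.pkl","rb")) if tag=="0" else ctrl.camera(n)
        D[n]=(c,cloud(c))
    return D
def whites(D,box,zr=(0.058,0.10),amin=4):
    for n,(c,W) in D.items():
        hsv=cv2.cvtColor(c["color"],cv2.COLOR_RGB2HSV)
        m=(hsv[...,2]>150)&(hsv[...,1]<70)&(W[...,0]>box[0])&(W[...,0]<box[1])&(W[...,1]>box[2])&(W[...,1]<box[3])&(W[...,2]>zr[0])&(W[...,2]<zr[1])
        k,l,s,ce=cv2.connectedComponentsWithStats(m.astype(np.uint8),connectivity=8)
        for i in range(1,k):
            if s[i,4]>=amin:
                P=W[l==i]; print(n,"px",ce[i].round(1),"A",s[i,4],"med",np.median(P,0).round(4),"ext",np.ptp(P,0).round(3),"zmax",P[:,2].max().round(3))
if __name__=="__main__":
    D=look("0")
    c,W=D["top"]
    whites(D,(0.4,0.8,-0.45,0.2))
    # probe points (view px /1.4)
    for n,nm,u,v in [("top","tabFL",367,306),("top","tabFR",534,306),("top","tabBL",368,222),("top","tabBR",535,222),("top","mid",470,260),("top","trayTL",567,287),("top","trayTR",602,290),("top","trayBL",567,343),("top","trayBR",600,345),("top","trayC",584,315),("top","knob",512,266),("top","panfloor",450,330),("top","barA",275,266),("top","barB",157,336),("top","barM",216,301),
       ("side","barA",316,180),("side","barB",382,212)]:
        W=D[n][1]; u,v=int(u/1.4),int(v/1.4); print(n,nm,np.nanmedian(W[v-1:v+2,u-1:u+2].reshape(-1,3),0).round(4))
    for n in D:
        c,W=D[n]
        m=(W[...,2]>0.225)&(W[...,2]<0.275)&(W[...,0]>0.4)&(W[...,0]<0.8)&(W[...,1]>0.1)&(W[...,1]<0.6)
        P=W[m]; print(n,"rack high pts",len(P)); 
        if len(P)>20:
            vx,vy,x0,y0=cv2.fitLine(P[:,:2].astype(np.float32),cv2.DIST_HUBER,0,.01,.01).ravel(); t=(P[:,:2]-[x0,y0])@[vx,vy]; print("line",vx,vy,x0,y0,t.min(),t.max())
            np.set_printoptions(suppress=True)
    save(D["top"][0],"rack.png",(100,180,240,280),5)
    save(D["side"][0],"rackside.png",(200,110,300,240),4.5)
E
python3 m.py 0
```

```text
top px [335.6 154.5] A 11 med [ 0.7355 -0.1652  0.0744] ext [0.004 0.017 0.014] zmax 0.077
top px [363.5 154.8] A 28 med [ 0.7335 -0.2568  0.0745] ext [0.005 0.063 0.009] zmax 0.078
top px [290. 156.] A 17 med [ 0.7293 -0.0204  0.0738] ext [0.004 0.05  0.011] zmax 0.079
top px [279.  165.5] A 6 med [0.6973 0.0138 0.0772] ext [0.008 0.007 0.015] zmax 0.085
top px [295.  165.3] A 9 med [ 0.6967 -0.0361  0.082 ] ext [0.01  0.006 0.011] zmax 0.089
top px [311.3 168. ] A 6 med [ 0.6889 -0.0874  0.0774] ext [0.01  0.007 0.019] zmax 0.09
top px [327.6 168.1] A 9 med [ 0.6888 -0.1381  0.0841] ext [0.008 0.011 0.016] zmax 0.087
top px [278.7 168.4] A 7 med [0.6891 0.0139 0.0717] ext [0.003 0.01  0.013] zmax 0.079
top px [360.2 185.4] A 56 med [ 0.6346 -0.2327  0.0873] ext [0.041 0.042 0.02 ] zmax 0.096
top px [372.7 190.2] A 41 med [ 0.616  -0.2739  0.089 ] ext [0.048 0.017 0.013] zmax 0.096
top px [292.2 193.5] A 25 med [ 0.6078 -0.0269  0.0706] ext [0.017 0.015 0.014] zmax 0.076
top px [382.  193.5] A 6 med [ 0.6091 -0.3055  0.0724] ext [0.016 0.001 0.005] zmax 0.076
top px [314.  194.7] A 
[... 994 characters left out ...]
0.7249 -0.3102  0.0736]
top mid [ 0.64   -0.1618  0.0556]
top trayTL [ 0.5852 -0.3915  0.0131]
top trayTR [ 0.5782 -0.4731  0.0158]
top trayBL [ 0.4556 -0.3864  0.0107]
top trayBR [ 0.452  -0.4593  0.0217]
top trayC [ 0.5215 -0.4307  0.003 ]
top knob [ 0.61   -0.2449  0.1192]
top panfloor [ 0.4886 -0.1194  0.0052]
top barA [0.5778 0.2347 0.2553]
top barB [0.4401 0.4543 0.2584]
top barM [0.5087 0.3427 0.2585]
side barA [0.4414 0.4544 0.2534]
side barB [0.5762 0.2399 0.2579]
top rack high pts 1060
line 0.5052131 -0.8629947 0.5351656 0.29235324 -0.1951205401663614 0.07426146942045582
side rack high pts 787
line 0.56663287 -0.8239704 0.51971143 0.31772473 -0.16683183928161643 0.10871999601046492
```

View pics/rack.png

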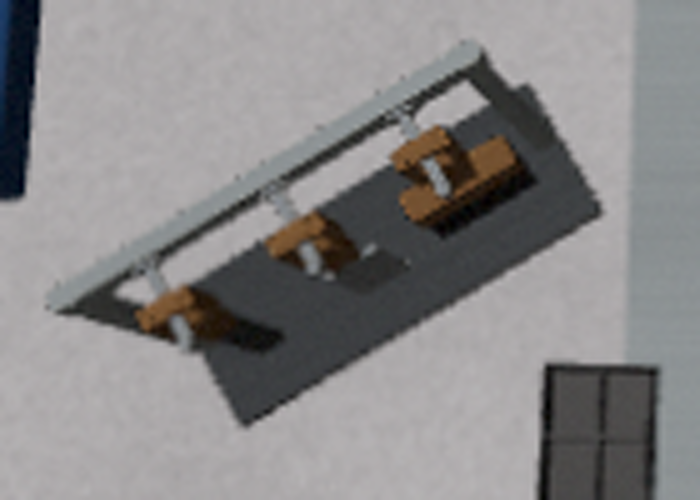

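View pics/rackside.png

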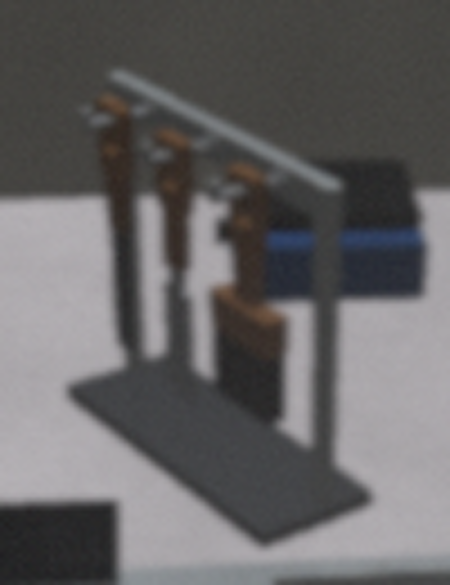

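```bash
python3 - <<'E'
from m import *
D=look("0")
def fit(P):
    vx,vy,x0,y0=cv2.fitLine(P[:,:2].astype(np.float32),cv2.DIST_HUBER,0,.001,.001).ravel(); 
    r=np.abs((P[:,0]-x0)*vy-(P[:,1]-y0)*vx); return np.round([vx,vy,x0,y0,np.median(r)],4)
for n in D:
    c,W=D[n]; z=W[...,2];x=W[...,0];y=W[...,1]
    print(n,"table z",np.nanmedian(z[(x>.56)&(x<.7)&(y>-.2)&(y<-.12)]))
    rim=(z>.066)&(z<.08)
    for nm,b in dict(back=(.715,.75,-.29,.06),left=(.55,.70,.058,.085),right=(.55,.70,-.32,-.295)).items():
        m=rim&(x>b[0])&(x<b[1])&(y>b[2])&(y<b[3]); 
        if m.sum()>10: print(n,nm,m.sum(),fit(W[m]))
    # front edge: last table pixel along x per y bin
    m=(z>.045)&(z<.062)&(x>.48)&(x<.56)
    for yy in np.arange(-.28,.05,.05):
        q=m&(abs(y-yy)<.01); print(n,"front y",yy.round(2),np.nanmin(x[q]).round(4) if q.any() else None)
    # circle: dark pixels near table plane
    g=cv2.cvtColor(c["color"],cv2.COLOR_RGB2GRAY).astype(float); bg=cv2.medianBlur(g.astype(np.uint8),15).astype(float)
    for cx,cy in((.61,-.055),(.61,-.245)):
        d=np.hypot(x-cx,y-cy)
        m=(bg-g>12)&(d<.058)&(d>.034)&(z>.048)&(z<.062); P=W[m]
        if len(P)<10: continue
        for _ in range(8):
            A=np.c_[2*P[:,:2],np.ones(len(P))]; s=np.linalg.lstsq(A,(P[:,:2]**2).sum(1),rcond=None)[0]
            r=np.sqrt(s[2]+s[0]**2+s[1]**2); e=np.hypot(*(P[:,:2]-s[:2]).T)-r; P=P[abs(e)<max(.004,1.5*abs(e).mean())]
        print(n,"circle",len(P),s[:2].round(4),r.round(4))
    for zz in(.11,.125):
        pass
    m=(z>.112)&(z<.126)&(x>.55)&(x<.67)&(y>-.31)&(y<-.2); print(n,"knob",m.sum(),np.median(W[m],0), (W[m].max(0)+W[m].min(0))/2,np.ptp(W[m],0))
    m=(z>.014)&(z<.026)&(x>.42)&(x<.62)&(y>-.5)&(y<-.36);P=W[m]
    if len(P)>10: print(n,"tray",m.sum(),P.min(0),P.max(0),cv2.minAreaRect(P[:,:2].astype(np.float32)*1000))
E
```

```text
top table z 0.05614977606260252
top back 393 [ 0.012  -0.9999  0.7319 -0.0767  0.0027]
top left 138 [0.9999 0.0163 0.6236 0.0722 0.003 ]
top right 139 [ 1.      0.0055  0.6233 -0.3069  0.0023]
top front y -0.28 0.5292
top front y -0.23 0.5286
top front y -0.18 0.5288
top front y -0.13 0.5288
top front y -0.08 0.5289
top front y -0.03 0.5286
top front y 0.02 0.5282
top circle 111 [ 0.6128 -0.0579] 0.0445
top circle 94 [ 0.6155 -0.2489] 0.0448
top knob 70 [ 0.61540107 -0.25067478  0.11945114] [ 0.61603653 -0.25060201  0.11879274] [0.02726731 0.02682386 0.01340325]
top tray 182 [ 0.44830484 -0.47569007  0.01406379] [ 0.59116889 -0.3784156   0.02562785] ((519.1664428710938, -426.15350341796875), (86.33301544189453, 141.6564483642578), 84.29476928710938)
side table z 0.054629638226719235
side back 486 [ 0.0054  1.      0.7348 -0.0526  0.0025]
side left 171 [0.9999 0.0109 0.625  0.0698 0.0018]
side right 395 [ 0.9999  0.0102  0.6321 -0.3079  0.0014]
side front y -0.28 0.5333
side front y -0.23 0.5327
side front y -0.18 0.5324
side front y -0.13 0.5324
side front y -0.08 0.532
side front y -0.03 0.5314
side front y 0.02 0.5309
side circle 103 [ 0.6159 -0.0567] 0.0439
side circle 100 [ 0.6191 -0.2438] 0.0435
side knob 129 [ 0.61910797 -0.25366281  0.1180335 ] [ 0.61892549 -0.25010141  0.11646914] [0.02641632 0.02817823 0.00753268]
side tray 274 [ 0.45340163 -0.43047353  0.01405996] [ 0.59533905 -0.37872569  0.02280035] ((524.4115600585938, -403.9937438964844), (39.574554443359375, 139.69581604003906), 84.2700424194336)
```

```bash
python3 -m handwheel '[[[1,-0.53,0,0.229],[1,-0.53,0,0.229],[1,-0.53,0,0.229],[1,-0.53,0,0.229],[1,-0.53,0,0.229]]]' 34; python3 -m handwheel '[[[0.8,-0.6,0,0],[0.8,-0.6,0,0],[0.8,-0.6,0,0],[0.8,-0.6,0,0]]]'
python3 - <<'E'
from m import *
o=st(); print(o["time_s"],o["eef_pos"],o["eef_rot"],R.from_quat(np.roll(o["eef_rot"],-1)).as_matrix().round(3).tolist())
D=look("0")
c,W=D["side"]; hsv=cv2.cvtColor(c["color"],cv2.COLOR_RGB2HSV)
z=W[...,2]
m=(hsv[...,2]>110)&(W[...,0]>.66)&(W[...,0]<.722)&(W[...,1]>-.17)&(W[...,1]<.04)&(z>.062)&(z<.095)
k,l,s,ce=cv2.connectedComponentsWithStats(m.astype(np.uint8))
for i in range(1,k):
    if s[i,4]>4: P=W[l==i]; print(ce[i],s[i,4],np.median(P,0).round(4),P.min(0).round(4),P.max(0).round(4))
# wood of brush handle
for n in D:
    c,W=D[n]; h=cv2.cvtColor(c["color"],cv2.COLOR_RGB2HSV); z=W[...,2]
    m=(h[...,0]>4)&(h[...,0]<20)&(h[...,1]>110)&(W[...,0]>.42)&(W[...,0]<.6)&(W[...,1]>.18)&(W[...,1]<.45)
    for zr in((.245,.275),(.10,.18)):
        q=(m&(z>zr[0])&(z<zr[1])).astype(np.uint8)
        k,l,s,ce=cv2.connectedComponentsWithStats(q)
        for i in range(1,k):
            if s[i,4]>4: P=W[l==i]; print(n,zr,ce[i].round(1),s[i,4],np.median(P,0).round(4),P.mean(0).round(4),P[:,2].max().round(4),cv2.minAreaRect(P[:,:2].astype(np.float32)*1000))
E
```

```text
time_s: 0.72
eef_pos: [0.3523, -0.3676, 0.2071]
eef_rot: [-0.0, 1.0, 0.008, -0.0]
wrist_force: [-0.4, -0.3, -0.3]
opening: 0.402
grasp_force: 0.0
time_s: 1.23
eef_pos: [0.5111, -0.2465, 0.207]
eef_rot: [-0.0, 1.0, 0.008, -0.0]
wrist_force: [-0.4, -0.8, -0.1]
opening: 0.398
grasp_force: 0.0
1.225 [ 0.51113563 -0.24650072  0.20697911] [-2.18726624e-04  9.99970185e-01  7.71885081e-03 -3.36544884e-05] [[1.0, 0.015, -0.0], [0.015, -1.0, 0.0], [-0.0, -0.0, -1.0]]
[323.76 246.44] 25 [0.6958 0.0113 0.072 ] [0.6887 0.004  0.0698] [0.7035 0.0188 0.083 ]
[328.78125 257.375  ] 32 [ 0.6983 -0.0374  0.0753] [ 0.6913 -0.0433  0.0645] [ 0.7079 -0.0295  0.0835]
[330.5625 270.25  ] 32 [ 0.6918 -0.0884  0.0724] [ 0.685  -0.092   0.0628] [ 0.7014 -0.0756  0.0859]
[335.    283.675] 40 [ 0.6899 -0.139   0.0754] [ 0.6821 -0.1429  0.066 ] [ 0.7009 -0.1315  0.0839]
top (0.245, 0.275) [184.  209.5] 56 [0.5254 0.2621 0.257 ] [0.5244 0.2623 0.2561] 0.2629 ((525.1570434570312, 262.990966796875), (12.363201141357422, 30.614093780517578), 33.53340530395508)
top (0.245, 0.275) [158.8 226.8] 56 [0.4767 0.3288 0.2572
[... 178 characters left out ...]
.3978 0.2579] [0.4369 0.3974 0.2577] 0.2663 ((437.5445556640625, 396.8028564453125), (10.972597122192383, 31.33014488220215), 26.454275131225586)
top (0.1, 0.18) [192.8 216.5] 173 [0.5208 0.255  0.1633] [0.5218 0.2591 0.1587] 0.1791 ((523.5263061523438, 262.6087341308594), (20.032947540283203, 69.54827117919922), 31.781455993652344)
top (0.1, 0.18) [168.3 231.9] 7 [0.4736 0.3244 0.1782] [0.4744 0.3245 0.1751] 0.1793 ((474.7138366699219, 324.2232666015625), (1.6715998649597168, 13.84299087524414), 30.444793701171875)
top (0.1, 0.18) [143.9 245.3] 15 [0.4358 0.3953 0.1707] [0.4361 0.3955 0.1694] 0.18 ((436.428466796875, 396.01953125), (7.188671112060547, 18.096416473388672), 41.38984680175781)
```

```bash
python3 -m handwheel '[[[0.903,-0.529,0,0],[0.903,-0.529,0,0],[0.903,-0.529,0,0],[0.903,-0.529,0,0],[0.903,-0.529,0.3,0],[0.903,-0.529,0.5,0],[0.903,-0.529,0.68,0],[0.903,-0.529,0.7,0],[0.903,-0.529,0.7,0]]]' 34; python3 -m handwheel '[[[0,0,0,0],[0,0,0,0],[0,0,0,0],[0,0,0,0]]]' 0
```

```text
time_s: 2.35
eef_pos: [0.6889, -0.1414, 0.0682]
eef_rot: [0.0, 1.0, 0.006, 0.0]
wrist_force: [0.5, -0.2, 0.0]
opening: 0.402
grasp_force: 0.0
time_s: 2.85
eef_pos: [0.6888, -0.1399, 0.0678]
eef_rot: [0.0, 1.0, 0.006, 0.0]
wrist_force: [-0.5, 0.4, -0.7]
opening: -0.0
grasp_force: 0.0
```

```bash
python3 - <<'E'
from m import *
D=look(); save(D["side"][0],"grip1.png",(230,150,430,300),4)
E
```

```text
(no output)
```

View pics/grip1.png

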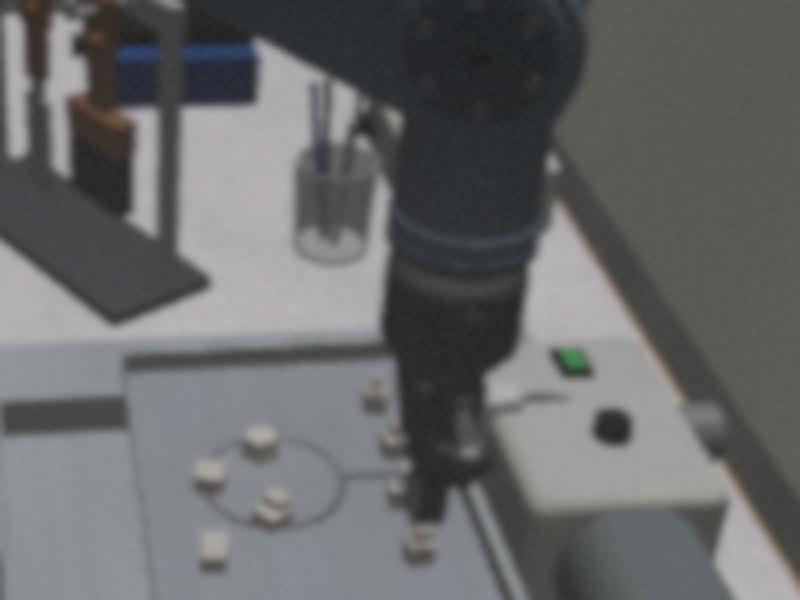

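```bash
python3 - <<'E'
from m import *
o=st(); print(o["eef_pos"])
for n in("side","top"):
    c=ctrl.camera(n); W=cloud(c); T=np.linalg.inv(c["pose"])
    for p in([*o["eef_pos"]],[.689,-.140,.060],[.690,-.138,.055],[.69,-.138,.079]):
        q=T[:3,:3]@np.array(p)+T[:3,3]; uv=cv2.projectPoints(q.reshape(1,3),np.zeros(3),np.zeros(3),c["K"],np.array(c["distortion"]))[0].ravel(); print(n,p,uv.round(1))
    if n=="side":
        for v in range(262,296,3): print(v,[tuple(W[v,u].round(3)) for u in(330,334,338)])
E
```

```text
[ 0.68866153 -0.13992388  0.06744578]
side [np.float64(0.6886615256568144), np.float64(-0.13992387994580405), np.float64(0.06744577866760831)] [334.  286.8]
side [0.689, -0.14, 0.06] [333.8 289.2]
side [0.69, -0.138, 0.055] [333.8 290.2]
side [0.69, -0.138, 0.079] [334.8 282.5]
262 [(np.float64(0.703), np.float64(-0.039), np.float64(0.061)), (np.float64(0.676), np.float64(-0.155), np.float64(0.155)), (np.float64(0.685), np.float64(-0.156), np.float64(0.155))]
265 [(np.float64(0.703), np.float64(-0.042), np.float64(0.054)), (np.float64(0.679), np.float64(-0.148), np.float64(0.141)), (np.float64(0.679), np.float64(-0.176), np.float64(0.163))]
268 [(np.float64(0.69), np.float64(-0.085), np.float64(0.08)), (np.float64(0.678), np.float64(-0.154), np.float64(0.136)), (np.float64(0.679), np.float64(-0.178), np.float64(0.156))]
271 [(np.float64(0.691), np.float64(-0.086), np.float64(0.071)), (np.float64(0.681), np.float64(-0.147), np.float64(0.122)), (np.float64(0.679), np.float64(-0.183), np.float64(0.152))]
274 [(np.float64(0.691), np.float64(-0.089), np.float64(0.064)), (np.float64(0.682)
[... 925 characters left out ...]
oat64(-0.142), np.float64(0.063)), (np.float64(0.698), np.float64(-0.142), np.float64(0.062))]
292 [(np.float64(0.68), np.float64(-0.142), np.float64(0.054)), (np.float64(0.688), np.float64(-0.146), np.float64(0.057)), (np.float64(0.698), np.float64(-0.145), np.float64(0.055))]
295 [(np.float64(0.677), np.float64(-0.154), np.float64(0.056)), (np.float64(0.687), np.float64(-0.154), np.float64(0.054)), (np.float64(0.697), np.float64(-0.154), np.float64(0.054))]
top [np.float64(0.6886615256568144), np.float64(-0.13992387994580405), np.float64(0.06744577866760831)] [328.1 169.1]
top [0.689, -0.14, 0.06] [327.9 169.6]
top [0.69, -0.138, 0.055] [327.2 169.8]
top [0.69, -0.138, 0.079] [327.8 167.7]
```

```bash
python3 -m handwheel '[[[0,0,-0.2,0],[0,0,-0.2,0],[0,0,-0.2,0]]]'
python3 - <<'E'
from m import *
o=st(); print(o["eef_pos"])
c=ctrl.camera("side"); W=cloud(c); save(c,"tip.png",(290,200,390,300),6)
m=(abs(W[...,0]-.689)<.03)&(abs(W[...,1]+.14)<.04)&(W[...,2]>.088)
P=W[m]; i=np.argsort(P[:,2])[:40:3]; print(P[i].round(4))
E
```

```text
time_s: 3.42
eef_pos: [0.6886, -0.1399, 0.1072]
eef_rot: [0.0, 1.0, 0.006, 0.0]
wrist_force: [0.0, 0.8, -0.1]
opening: 0.001
grasp_force: 0.0
[ 0.68856589 -0.13994432  0.10720784]
[[ 0.6925 -0.1451  0.1313]
 [ 0.6848 -0.1471  0.1335]
 [ 0.6799 -0.1479  0.1345]
 [ 0.6823 -0.1467  0.1362]
 [ 0.6856 -0.1516  0.137 ]
 [ 0.7008 -0.1463  0.1375]
 [ 0.6919 -0.1525  0.1402]
 [ 0.6812 -0.1492  0.1411]
 [ 0.6959 -0.1543  0.1413]
 [ 0.6845 -0.1541  0.142 ]
 [ 0.6812 -0.148   0.1431]
 [ 0.6831 -0.1493  0.1439]
 [ 0.6843 -0.1537  0.1445]
 [ 0.6798 -0.1435  0.1453]]
```

View pics/tip.png

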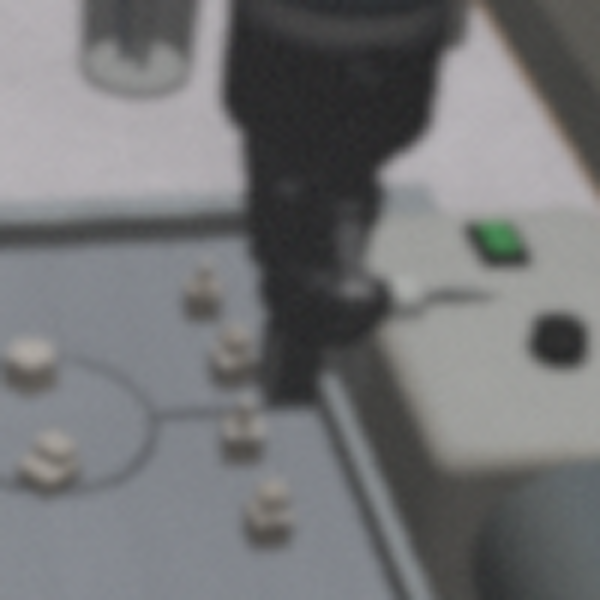

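```bash
python3 -m handwheel '[[[0,0,0,0],[0,0,0.1,0],[0,0,0.2,0],[0,0,0.28,0],[0,0,0.32,0],[0,0,0.345,0],[0,0,0.345,0]]]' 34; python3 -m handwheel '[[[0,0,0,0],[0,0,0,0],[0,0,0,0],[0,0,0,0]]]' 0
```

```text
time_s: 4.35
eef_pos: [0.6888, -0.1401, 0.0384]
eef_rot: [0.0, 1.0, 0.006, 0.0]
wrist_force: [0.2, 0.4, 0.2]
opening: 0.403
grasp_force: 0.0
time_s: 4.85
eef_pos: [0.6894, -0.1402, 0.0395]
eef_rot: [0.0, 1.0, 0.006, 0.001]
wrist_force: [-0.5, -0.6, 6.6]
opening: 0.136
grasp_force: 59.3
```

```bash
python3 -m handwheel '[[[0,0,-0.1,0],[0,0,-0.3,0],[0,0,-0.3,0],[0,0,-0.3,0]]]'
python3 - <<'E'
from m import *
c=ctrl.camera("side"); W=cloud(c); save(c,"tip2.png",(290,200,390,300),6)
E
```

```text
time_s: 5.35
eef_pos: [0.6885, -0.1399, 0.0987]
eef_rot: [-0.0, 1.0, 0.006, 0.0]
wrist_force: [-0.4, 0.1, -0.3]
opening: 0.132
grasp_force: 58.7
```

View pics/tip2.png

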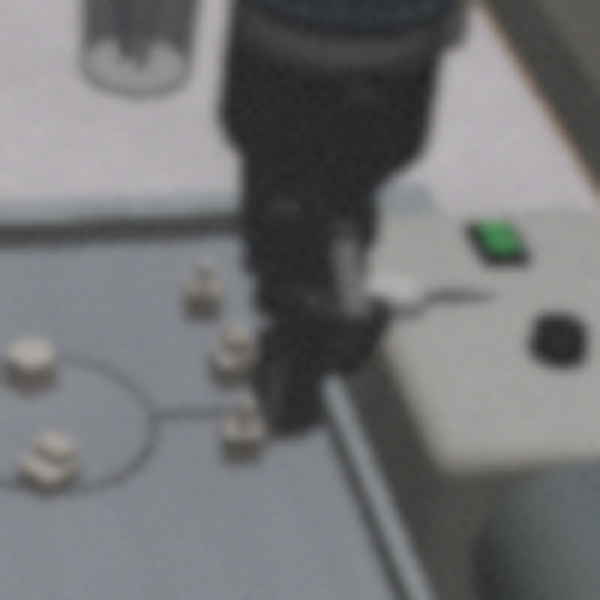

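```bash
python3 -m handwheel '[[[0,0,-0.31,0],[0,0,-0.31,0],[-0.334,0.72,-0.31,0],[-0.334,0.72,-0.31,0],[-0.334,0.72,-0.31,0],[-0.334,0.72,-0.31,0]]]'; python3 -m handwheel '[[[-0.334,0.72,0,0],[-0.334,0.72,0,0],[-0.334,0.72,0,0],[-0.334,0.72,0.2,0],[-0.334,0.72,0.5,0],[-0.334,0.72,0.72,0],[-0.334,0.72,0.8,0],[-0.334,0.72,0.84,0],[-0.334,0.72,0.84,0]]]'
```

```text
time_s: 6.15
eef_pos: [0.6216, -0.2871, 0.1586]
eef_rot: [-0.001, 1.0, 0.004, -0.001]
wrist_force: [0.8, 0.9, -0.3]
opening: 0.139
grasp_force: 58.7
time_s: 7.28
eef_pos: [0.5596, -0.43, -0.0064]
eef_rot: [0.001, 1.0, 0.006, 0.001]
wrist_force: [0.6, -0.6, 0.3]
opening: 0.136
grasp_force: 58.8
```

```bash
python3 -m handwheel '[[[0,0,0.02,0],[0,0,0.02,0]]]'; python3 -m handwheel '[[[0,0,0,0],[0,0,0,0],[0,0,0,0],[0,0,-0.3,0],[0,0,-0.6,0],[0,0,-0.85,0],[0.34,-0.85,-0.85,0],[0.34,-0.85,-0.85,0],[0.34,-0.85,-0.85,0],[0.34,-0.85,-0.85,0]]]' 34;  python3 -m handwheel '[[[0.34,-0.85,0,0],[0.34,-0.85,0,0],[0.34,-0.85,0,0],[0.34,-0.85,0,0],[0.34,-0.85,0.2,0],[0.34,-0.85,0.4,0],[0.34,-0.85,0.52,0],[0.34,-0.85,0.575,0],[0.34,-0.85,0.575,0],[0.34,-0.85,0.575,0]]]'
python3 - <<'E'
from m import *
c=ctrl.camera("top"); W=cloud(c); m=(W[...,0]>.44)&(W[...,0]<.6)&(W[...,1]>-.465)&(W[...,1]<-.39)&(W[...,2]>.012)
P=W[m]; print(m.sum(),np.median(P,0),P.max(0))
E
```

```text
time_s: 7.52
eef_pos: [0.5591, -0.4301, -0.0105]
eef_rot: [0.001, 1.0, 0.006, 0.001]
wrist_force: [-0.9, 0.5, -0.9]
opening: 0.138
grasp_force: 58.8
time_s: 8.78
eef_pos: [0.6259, -0.2541, 0.1585]
eef_rot: [-0.001, 1.0, 0.009, 0.0]
wrist_force: [0.7, -0.8, 0.6]
opening: 0.399
grasp_force: 0.0
time_s: 10.02
eef_pos: [0.6915, -0.0888, 0.045]
eef_rot: [0.0, 1.0, 0.006, 0.001]
wrist_force: [-0.2, -0.5, -0.6]
opening: 0.4
grasp_force: 0.0
133 [ 0.55258294 -0.43106293  0.02029492] [ 0.59135529 -0.39048991  0.03541918]
```

```bash
python3 -m handwheel '[[[0,0,0,0],[0,0,0,0],[0,0,0,0],[0,0,-0.1,0],[0,0,-0.4,0],[0,0,-0.575,0],[0,0,-0.575,0]]]' 0; python3 -m handwheel '[[[-0.414,0.84,0,0],[-0.414,0.84,0,0],[-0.414,0.84,0,0],[-0.414,0.84,0,0]]]'; python3 -m handwheel '[[[-0.414,0.84,0,0],[-0.414,0.84,0,0],[-0.414,0.84,0,0],[-0.414,0.84,0.2,0],[-0.414,0.84,0.5,0],[-0.414,0.84,0.72,0],[-0.414,0.84,0.8,0],[-0.414,0.84,0.825,0],[-0.414,0.84,0.825,0],[-0.414,0.84,0.825,0]]]'
```

```text
time_s: 10.95
eef_pos: [0.6932, -0.0887, 0.1644]
eef_rot: [0.001, 1.0, 0.006, 0.004]
wrist_force: [0.8, -0.1, -0.5]
opening: 0.12
grasp_force: 58.6
time_s: 11.45
eef_pos: [0.607, -0.2611, 0.1576]
eef_rot: [0.0, 1.0, 0.003, -0.001]
wrist_force: [0.5, 0.8, 0.3]
opening: 0.119
grasp_force: 58.7
time_s: 12.7
eef_pos: [0.5302, -0.4271, -0.0044]
eef_rot: [0.001, 1.0, 0.006, 0.001]
wrist_force: [0.7, 0.3, 0.4]
opening: 0.121
grasp_force: 58.7
```

```bash
python3 -m handwheel '[[[0,0,0,0],[0,0,0,0],[0,0,0,0],[0,0,-0.3,0],[0,0,-0.6,0],[0,0,-0.825,0],[0.429,-0.97,-0.825,0],[0.429,-0.97,-0.825,0],[0.429,-0.97,-0.825,0],[0.429,-0.97,-0.825,0]]]' 34;  python3 -m handwheel '[[[0.429,-0.97,0,0],[0.429,-0.97,0,0],[0.429,-0.97,0,0],[0.429,-0.97,0,0],[0.429,-0.97,0.2,0],[0.429,-0.97,0.4,0],[0.429,-0.97,0.53,0],[0.429,-0.97,0.59,0],[0.429,-0.97,0.59,0],[0.429,-0.97,0.59,0]]]'
python3 - <<'E'
from m import *
c=ctrl.camera("top"); W=cloud(c); m=(W[...,0]>.44)&(W[...,0]<.6)&(W[...,1]>-.465)&(W[...,1]<-.39)&(W[...,2]>.012)
P=W[m]; print(m.sum(),np.median(P,0),P.max(0)); save(c,"tray.png",(340,180,460,270),5)
E
```

```text
time_s: 13.95
eef_pos: [0.6134, -0.2272, 0.1585]
eef_rot: [-0.0, 1.0, 0.008, 0.0]
wrist_force: [-0.9, -1.0, 0.1]
opening: 0.4
grasp_force: 0.0
time_s: 15.2
eef_pos: [0.6969, -0.0364, 0.0421]
eef_rot: [0.0, 1.0, 0.006, 0.001]
wrist_force: [0.6, -0.4, 0.9]
opening: 0.396
grasp_force: 0.0
157 [ 0.53156944 -0.43017187  0.01964842] [ 0.59137136 -0.39051899  0.03947431]
```

View pics/tray.png

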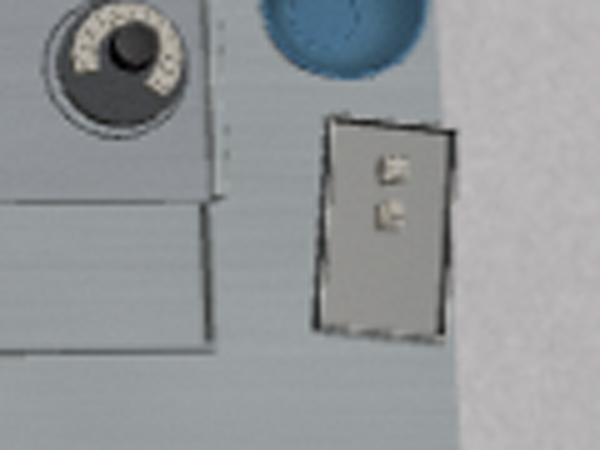

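```bash
python3 -m handwheel '[[[0,0,0,0],[0,0,0,0],[0,0,0,0],[0,0,-0.1,0],[0,0,-0.4,0],[0,0,-0.585,0],[0,0,-0.585,0]]]' 0; python3 -m handwheel '[[[-0.5,0.964,0,0],[-0.5,0.964,0,0],[-0.5,0.964,0,0],[-0.5,0.964,0,0]]]'; python3 -m handwheel '[[[-0.5,0.964,0,0],[-0.5,0.964,0,0],[-0.5,0.964,0,0],[-0.5,0.964,0,0],[-0.5,0.964,0.3,0],[-0.5,0.964,0.6,0],[-0.5,0.964,0.77,0],[-0.5,0.964,0.83,0],[-0.5,0.964,0.83,0],[-0.5,0.964,0.83,0]]]'
```

```text
time_s: 16.12
eef_pos: [0.6987, -0.0364, 0.1638]
eef_rot: [0.001, 1.0, 0.006, 0.005]
wrist_force: [0.1, 0.3, 0.5]
opening: 0.134
grasp_force: 58.7
time_s: 16.62
eef_pos: [0.5959, -0.2325, 0.1568]
eef_rot: [-0.0, 1.0, 0.005, -0.001]
wrist_force: [0.3, 0.4, 0.1]
opening: 0.131
grasp_force: 58.7
time_s: 17.88
eef_pos: [0.5011, -0.4245, -0.0076]
eef_rot: [0.001, 1.0, 0.006, 0.0]
wrist_force: [0.1, 0.9, -0.1]
opening: 0.134
grasp_force: 58.7
```

```bash
python3 -m handwheel '[[[0,0,0,0],[0,0,0,0],[0,0,0,0],[0,0,-0.3,0],[0,0,-0.6,0],[0,0,-0.83,0],[0.4,-0.97,-0.83,0],[0.4,-0.97,-0.83,0],[0.4,-0.97,-0.83,0],[0.4,-0.97,-0.83,0]]]' 34;  python3 -m handwheel '[[[0.4,-0.97,0,0],[0.4,-0.97,0,0],[0.4,-0.97,0,0],[0.4,-0.97,0,0]]]'; python3 -m handwheel '[[[0.2,-0.23,0,0],[0.2,-0.23,0,0],[0.2,-0.23,0.2,0],[0.2,-0.23,0.4,0],[0.2,-0.23,0.53,0],[0.2,-0.23,0.58,0],[0.2,-0.23,0.58,0],[0.2,-0.23,0.58,0]]]'
```

```text
time_s: 19.12
eef_pos: [0.579, -0.2255, 0.1575]
eef_rot: [-0.0, 1.0, 0.008, 0.0]
wrist_force: [0.1, -1.3, 0.4]
opening: 0.396
grasp_force: 0.0
time_s: 19.62
eef_pos: [0.6565, -0.0312, 0.1573]
eef_rot: [-0.0, 1.0, 0.008, 0.0]
wrist_force: [0.1, 0.4, -0.8]
opening: 0.398
grasp_force: 0.0
time_s: 20.62
eef_pos: [0.6964, 0.0118, 0.0432]
eef_rot: [0.0, 1.0, 0.006, 0.001]
wrist_force: [0.7, 0.4, -0.1]
opening: 0.406
grasp_force: 0.0
```

```bash
python3 -m handwheel '[[[0,0,0,0],[0,0,0,0],[0,0,0,0],[0,0,-0.1,0],[0,0,-0.4,0],[0,0,-0.58,0],[0,0,-0.58,0]]]' 0; python3 -m handwheel '[[[-0.4,0.8,0,0],[-0.4,0.8,0,0],[-0.4,0.8,0,0]]]'; python3 -m handwheel '[[[-0.4,0.8,0,0],[-0.4,0.8,0,0],[-0.4,0.8,0,0]]]'; python3 -m handwheel '[[[-0.348,0.55,0,0],[-0.348,0.55,0,0],[-0.348,0.55,0,0],[-0.348,0.55,0.3,0],[-0.348,0.55,0.6,0],[-0.348,0.55,0.77,0],[-0.348,0.55,0.825,0],[-0.348,0.55,0.825,0],[-0.348,0.55,0.825,0]]]'
```

```text
time_s: 21.5
eef_pos: [0.6981, 0.0123, 0.1636]
eef_rot: [0.001, 1.0, 0.006, 0.005]
wrist_force: [0.4, -0.2, -0.4]
opening: 0.129
grasp_force: 58.6
time_s: 21.88
eef_pos: [0.6154, -0.1497, 0.1566]
eef_rot: [-0.0, 1.0, 0.006, -0.001]
wrist_force: [0.5, 0.7, 0.2]
opening: 0.126
grasp_force: 58.7
time_s: 22.25
eef_pos: [0.5373, -0.3108, 0.1567]
eef_rot: [-0.0, 1.0, 0.006, -0.001]
wrist_force: [1.4, 0.2, -0.4]
opening: 0.127
grasp_force: 58.7
time_s: 23.38
eef_pos: [0.4717, -0.4203, -0.0067]
eef_rot: [0.0, 1.0, 0.006, 0.0]
wrist_force: [-0.2, 0.9, 0.5]
opening: 0.127
grasp_force: 58.7
```

```bash
python3 -m handwheel '[[[0,0,0,0],[0,0,0,0],[0,0,0,0],[0,0,-0.3,0],[0,0,-0.6,0],[0,0,-0.9,0],[0,0,-1,0],[0,0,-1,0]]]' 34; python3 -m handwheel '[[[0.1,-1,-0.35,0],[0.1,-1,-0.35,0],[0.1,-1,-0.35,0],[0.1,-1,-0.35,0]]]' 52; python3 -m handwheel '[[[0.1,-1,0,0],[0.1,-1,0,0],[0.1,-1,0,0],[0.1,-1,0,0]]]' ; python3 -m handwheel '[[[0,-0.9,0,-0.369],[0,-0.9,0,-0.369],[0,-0.9,0,-0.369],[0,-0.9,0,-0.369],[0,-0.9,0,-0.369]]]'
cat > go.py <<'E'
import sys
from h import *
def go(x,y,yaw=None):
    o=st(); M=R.from_quat(np.roll(o["eef_rot"],-1)).as_matrix(); p=o["eef_pos"]
    a=np.arctan2(M[1,0],M[0,0]); d=M.T@np.array([x-p[0],y-p[1],0])
    print("t",round(o["time_s"],2),"pos",p.round(4),"yaw",a.round(4),"shift",(d/.2).round(4),"turn",None if yaw is None else round(-(yaw-a)/1.5,4))
if __name__=="__main__": go(*map(float,sys.argv[1:]))
E
python3 go.py 0.526 0.2625 0.565
python3 - <<'E'
from m import *
D=look(); save(D["top"][0],"t2.png",(90,130,450,280),2.2)
whites(D,(0.535,0.72,-0.21,0.06))
c,W=D["side"]; h=cv2.cvtColor(c["color"],cv2.COLOR_RGB2HSV); z=W[...,2]
m=(h[...,0]>4)&(h[...,0]<22)&(h[...,1]>70)&(W[...,0]>.42)&(W[...,0]<.6)&(W[...,1]>.18)&(W[...,1]<.45)
for zr in((.19,.265),(.10,.18)):
  k,l,s,ce=cv2.connectedComponentsWithStats((m&(z>zr[0])&(z<zr[1])).astype(np.uint8))
  for i in range(1,k):
    if s[i,4]>15: P=W[l==i]; print(zr,ce[i].round(1),s[i,4],np.median(P,0).round(4),P.min(0).round(3),P.max(0).round(3))
E
```

```text
time_s: 24.38
eef_pos: [0.4714, -0.421, 0.194]
eef_rot: [0.001, 1.0, 0.006, 0.001]
wrist_force: [-0.3, -0.8, -0.4]
opening: 0.404
grasp_force: 0.0
time_s: 24.88
eef_pos: [0.4879, -0.2166, 0.2607]
eef_rot: [-0.001, 1.0, 0.007, -0.001]
wrist_force: [0.6, -0.1, 0.2]
opening: 0.611
grasp_force: 0.0
time_s: 25.38
eef_pos: [0.5045, -0.0162, 0.2595]
eef_rot: [-0.001, 1.0, 0.008, -0.002]
wrist_force: [0.5, -0.9, -0.4]
opening: 0.611
grasp_force: 0.0
time_s: 26.0
eef_pos: [0.5033, 0.1592, 0.2606]
eef_rot: [0.0, 0.96, 0.279, -0.002]
wrist_force: [0.3, 0.1, 0.5]
opening: 0.607
grasp_force: 0.0
t 26.0 pos [0.5033 0.1592 0.2606] yaw 0.5645 shift [ 0.3723 -0.3757 -0.0009] turn -0.0003
top px [292.1 193.3] A 25 med [ 0.611  -0.0269  0.0712] ext [0.018 0.015 0.015] zmax 0.075
top px [314.  194.6] A 26 med [ 0.6056 -0.0947  0.0723] ext [0.019 0.019 0.018] zmax 0.082
top px [302.1 205.2] A 34 med [ 0.5741 -0.0577  0.0676] ext [0.019 0.019 0.012] zmax 0.074
top px [324.5 207.5] A 35 med [ 0.565  -0.1254  0.0699] ext [0.015 0.022 0.012] zmax 0.076
side px [294.8 257.9] A 12 med [ 0.6124 -0.024   0.0688] ext [0.01  0.011 0.003] zmax 0.071
side px [282.1 266.9] A 14 med [ 0.5752 -0.0568  0.0679] ext [0.011 0.012 0.004] zmax 0.07
side px [283.2 285.4] A 16 med [ 0.5693 -0.1243  0.0683] ext [0.01  0.012 0.003] zmax 0.07
(0.19, 0.265) [225.4 141.2] 82 [0.4422 0.3927 0.2274] [0.432 0.38  0.192] [0.45  0.414 0.258]
(0.19, 0.265) [238.  152.1] 33 [0.4799 0.3237 0.2196] [0.474 0.314 0.204] [0.486 0.344 0.231]
(0.19, 0.265) [254.5 159.7] 26 [0.5273 0.2611 0.2207] [0.52  0.248 0.209] [0.537 0.275 0.232]
(0.1, 0.18) [254.6 177.9] 65 [0.5274 0.256  0.1634] [0.508 0.229 0.153] [0.545 0.287 0.178]
```

View pics/t2.png

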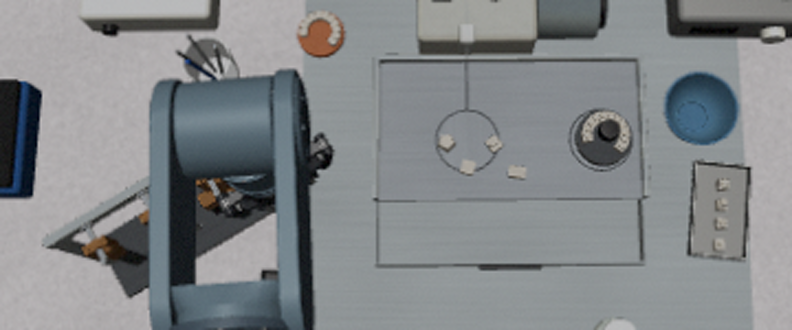

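```bash
python3 -m handwheel '[[[0.372,-0.376,0,0],[0.372,-0.376,0,0],[0.372,-0.376,0,0],[0.372,-0.376,0.08,0],[0.372,-0.376,0.16,0],[0.372,-0.376,0.24,0],[0.372,-0.376,0.32,0],[0.372,-0.376,0.32,0]]]' 52; python3 go.py 0.526 0.2625 0.565;  python3 -m handwheel '[[[0,0,0,0],[0,0,0,0],[0,0,0,0],[0,0,0,0]]]' 0
python3 - <<'E'
from m import *
D=look(); save(D["side"][0],"grab.png",(200,90,330,240),4)
E
```

```text
time_s: 27.1
eef_pos: [0.5251, 0.263, 0.1963]
eef_rot: [-0.0, 0.96, 0.279, -0.002]
wrist_force: [0.3, -0.3, -0.2]
opening: 0.608
grasp_force: 0.0
t 27.1 pos [0.5251 0.263  0.1963] yaw 0.5654 shift [ 0.0025  0.0044 -0.    ] turn 0.0003
time_s: 27.6
eef_pos: [0.5267, 0.2637, 0.1991]
eef_rot: [0.0, 0.96, 0.279, 0.001]
wrist_force: [-0.1, 0.6, 1.6]
opening: 0.366
grasp_force: 59.5
```

View pics/grab.png

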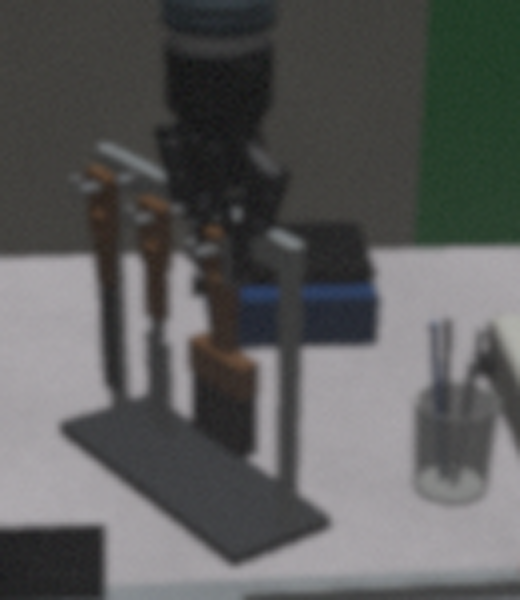

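```bash
python3 -m handwheel '[[[0,0,-0.03,0],[0,0,-0.06,0],[0,0,-0.07,0],[0,0,-0.07,0],[0,0,-0.07,0]]]'; python3 -m handwheel '[[[-0.1,0,0,0],[-0.2,0,0,0],[-0.3,0,0,0],[-0.4,0,0,0],[-0.5,0,0,0],[-0.5,0,0,0]]]'
python3 go.py 0.526 0.2625 0.565
python3 - <<'E'
from m import *
D=look(); save(D["side"][0],"off.png",(180,90,330,240),4)
c,W=D["side"]; h=cv2.cvtColor(c["color"],cv2.COLOR_RGB2HSV); z=W[...,2]; print("hook tool count etc")
p=st()["eef_pos"]; m=(np.hypot(W[...,0]-p[0],W[...,1]-p[1])<.045)&(z<.19)&(z>.05); P=W[m]
for a in np.arange(.06,.2,.01):
    q=P[abs(P[:,2]-a)<.005]
    if len(q)>3: print(a.round(3),len(q),q.mean(0).round(4),np.ptp(q,0).round(3))
print("minz",np.sort(P[:,2])[:10].round(4))
E
```

```text
time_s: 28.32
eef_pos: [0.5261, 0.2635, 0.2122]
eef_rot: [-0.0, 0.96, 0.279, -0.0]
wrist_force: [-0.1, 0.0, -2.4]
opening: 0.365
grasp_force: 59.4
time_s: 29.08
eef_pos: [0.4411, 0.2096, 0.2123]
eef_rot: [-0.0, 0.96, 0.279, -0.0]
wrist_force: [0.6, 1.3, -1.3]
opening: 0.366
grasp_force: 59.4
t 29.07 pos [0.4411 0.2096 0.2123] yaw 0.5654 shift [ 5.001e-01  4.000e-03 -1.000e-04] turn 0.0002
hook tool count etc
0.1 36 [0.4473 0.1973 0.101 ] [0.047 0.054 0.008]
0.11 46 [0.4455 0.1983 0.11  ] [0.044 0.055 0.01 ]
0.12 47 [0.4446 0.2003 0.1198] [0.044 0.054 0.01 ]
0.13 44 [0.4455 0.1999 0.1298] [0.047 0.059 0.009]
0.14 52 [0.4456 0.1984 0.1397] [0.047 0.058 0.01 ]
0.15 40 [0.446  0.1962 0.1502] [0.047 0.054 0.01 ]
0.16 58 [0.4447 0.1971 0.16  ] [0.049 0.062 0.01 ]
0.17 52 [0.446  0.1961 0.1701] [0.049 0.057 0.01 ]
0.18 71 [0.4456 0.203  0.1777] [0.049 0.059 0.01 ]
0.19 13 [0.4474 0.2027 0.1874] [0.02  0.017 0.005]
minz [0.0966 0.097  0.0976 0.098  0.0983 0.0987 0.0989 0.099  0.0993 0.0994]
```

View pics/off.png

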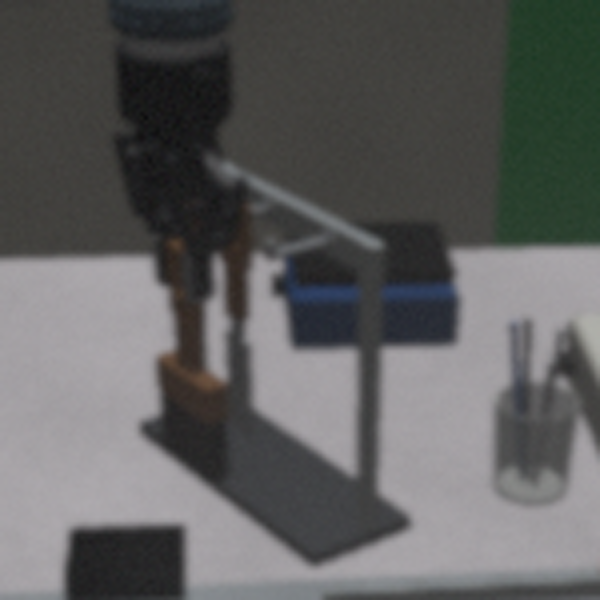

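```bash
python3 -m handwheel '[[[0,0.2,-0.115,0],[0.02,0.5,-0.115,0.1],[0.02,0.96,-0.115,0.2],[0.02,0.96,-0.115,0.37],[0.02,0.96,-0.115,0.37],[0.02,0.96,-0.115,0.37],[0.02,0.96,-0.115,0.37]]]'; python3 go.py 0.655 -0.110 0.01
python3 - <<'E'
from m import *
D=look(); whites(D,(0.52,0.72,-0.21,0.06))
E
```

```text
time_s: 30.05
eef_pos: [0.5483, 0.0504, 0.2352]
eef_rot: [-0.0, 1.0, 0.006, -0.0]
wrist_force: [-0.8, 1.1, -1.1]
opening: 0.361
grasp_force: 60.0
t 30.05 pos [0.5483 0.0504 0.2352] yaw 0.0128 shift [ 5.231e-01  8.088e-01 -2.000e-04] turn 0.0019
top px [292.2 193.4] A 26 med [ 0.609  -0.0269  0.071 ] ext [0.016 0.015 0.011] zmax 0.078
top px [314.  194.6] A 26 med [ 0.606  -0.0947  0.0726] ext [0.018 0.019 0.013] zmax 0.079
top px [302.  205.2] A 34 med [ 0.5733 -0.0577  0.069 ] ext [0.022 0.019 0.014] zmax 0.073
top px [324.6 207.5] A 36 med [ 0.5651 -0.1267  0.071 ] ext [0.017 0.022 0.012] zmax 0.077
side px [294.8 258.1] A 12 med [ 0.6123 -0.0268  0.0704] ext [0.011 0.011 0.003] zmax 0.071
side px [282.  266.8] A 13 med [ 0.575  -0.0568  0.0675] ext [0.011 0.009 0.004] zmax 0.07
side px [283.1 285.3] A 17 med [ 0.5689 -0.1254  0.0686] ext [0.01  0.013 0.004] zmax 0.071
```

```bash
python3 -m handwheel '[[[0.523,0.809,0,0],[0.523,0.809,0,0],[0.523,0.809,0,0],[0.523,0.809,0,0],[0.523,0.809,0.15,0],[0.523,0.809,0.25,0],[0.523,0.809,0.3,0],[0.523,0.809,0.312,0],[0.523,0.809,0.312,0]]]'; python3 -m handwheel '[[[-0.06,0,0,0],[-0.12,0,0,0],[-0.18,0,0,0],[-0.24,0,0,0],[-0.3,0,0,0],[-0.36,0,0,0],[-0.36,0,0,0]]]'; python3 go.py 0.655 -0.110 0.01
python3 - <<'E'
from m import *
D=look(); save(D["side"][0],"sweep.png",(240,150,390,300),4)
E
```

```text
time_s: 31.28
eef_pos: [0.6549, -0.1105, 0.1738]
eef_rot: [0.0, 1.0, 0.006, 0.001]
wrist_force: [-0.1, -0.5, -0.8]
opening: 0.365
grasp_force: 60.4
time_s: 32.15
eef_pos: [0.5817, -0.1115, 0.1731]
eef_rot: [-0.0, 1.0, 0.005, -0.0]
wrist_force: [0.6, 0.5, -0.8]
opening: 0.362
grasp_force: 60.3
t 32.15 pos [ 0.5817 -0.1115  0.1731] yaw 0.0105 shift [ 3.665e-01 -3.500e-03 -1.000e-04] turn 0.0003
```

View pics/sweep.png

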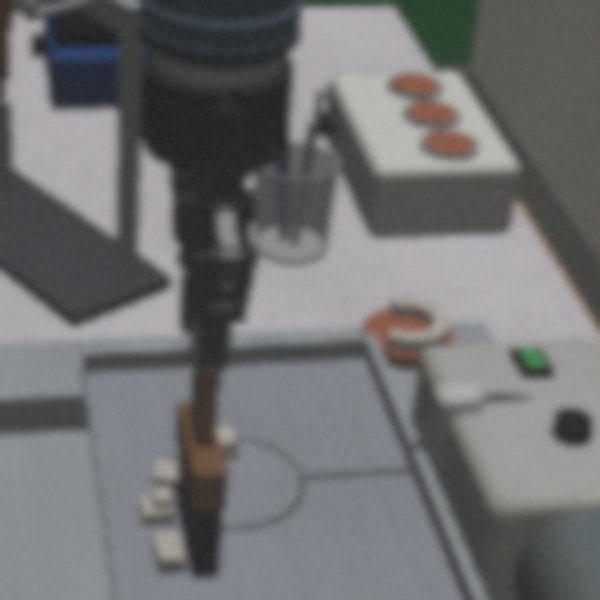

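```bash
python3 -m handwheel '[[[-0.05,0,0,0],[-0.1,0,0,0],[-0.15,0,0,0],[-0.2,0,0,0],[-0.25,0,0,0],[-0.3,0,0,0],[-0.36,0,0,0],[-0.36,0,0,0],[-0.36,0,0,0]]]'; python3 -m handwheel '[[[0,0,-0.15,0],[0,0,-0.3,0],[0,0,-0.3,0],[0.3,-0.34,-0.3,0],[0.7,-0.34,-0.3,0],[0.7,-0.34,-0.3,0],[0.7,-0.34,-0.3,0]]]'; python3 go.py 0.655 -0.041 0.01
python3 - <<'E'
from m import *
D=look(); whites(D,(0.5,0.72,-0.21,0.06)); print("pan"); whites(D,(0.42,0.535,-0.31,0.08),(.008,.045))
E
```

```text
time_s: 33.38
eef_pos: [0.5107, -0.1124, 0.1732]
eef_rot: [0.0, 1.0, 0.005, 0.0]
wrist_force: [-0.3, 0.2, -2.4]
opening: 0.361
grasp_force: 60.3
time_s: 34.25
eef_pos: [0.6508, -0.0416, 0.2298]
eef_rot: [-0.001, 1.0, 0.006, -0.002]
wrist_force: [-0.2, -0.2, -1.3]
opening: 0.364
grasp_force: 60.4
t 34.25 pos [ 0.6508 -0.0416  0.2298] yaw 0.0125 shift [ 0.0212 -0.0029 -0.0001] turn 0.0017
top px [330.5 194.5] A 4 med [ 0.6088 -0.1468  0.0591] ext [0.003 0.009 0.003] zmax 0.062
side px [294.7 258. ] A 13 med [ 0.6122 -0.0252  0.0692] ext [0.011 0.011 0.004] zmax 0.072
side px [282.1 266.9] A 14 med [ 0.5753 -0.0568  0.068 ] ext [0.01  0.012 0.004] zmax 0.071
pan
top px [311. 226.] A 15 med [ 0.5149 -0.087   0.0235] ext [0.007 0.013 0.004] zmax 0.026
top px [324.4 230.6] A 39 med [ 0.5005 -0.1284  0.0174] ext [0.024 0.023 0.015] zmax 0.024
top px [312.1 229.4] A 10 med [ 0.5052 -0.0902  0.0226] ext [0.005 0.017 0.019] zmax 0.027
top px [303.  235.5] A 4 med [ 0.4867 -0.0622  0.0088] ext [0.003 0.006 0.002] zmax 0.01
top px [336.  236.7] A 6 med [ 0.4821 -0.1669  0.0098] ext [0.009 0.013 0.004] zmax 0.012
top px [332.  245.8] A 5 med [ 0.4535 -0.1539  0.0083] ext [0.006 0.006 0.003] zmax 0.011
side px [260. 290.] A 9 med [ 0.5174 -0.0856  0.0221] ext [0.006 0.009 0.002] zmax 0.024
side px [255.7 303.5] A 24 med [ 0.5044 -0.1271  0.0167] ext [0.01  0.018 0.004] zmax 0.019
```

```bash
python3 -m handwheel '[[[0.02,0,0.1,0],[0.02,0,0.2,0],[0.02,0,0.26,0],[0.02,0,0.287,0],[0.02,0,0.287,0]]]'; python3 -m handwheel '[[[-0.06,0,0,0],[-0.12,0,0,0],[-0.18,0,0,0],[-0.24,0,0,0],[-0.3,0,0,0],[-0.36,0,0,0],[-0.36,0,0,0]]]'; python3 -m handwheel '[[[-0.05,0,0,0],[-0.1,0,0,0],[-0.15,0,0,0],[-0.2,0,0,0],[-0.25,0,0,0],[-0.3,0,0,0],[-0.36,0,0,0],[-0.36,0,0,0],[-0.36,0,0,0]]]'; python3 -m handwheel '[[[0,0,-0.15,0],[0,0,-0.3,0],[0,-0.3,-0.3,0],[0,-0.6,-0.3,0],[0,-0.6,-0.3,0]]]'; python3 go.py 0.4411 0.2096 0.5654
python3 - <<'E'
from m import *
D=look(); whites(D,(0.5,0.72,-0.31,0.06)); print("pan"); whites(D,(0.42,0.535,-0.31,0.08),(.013,.045)); save(D["top"][0],"t3.png",(220,140,460,280),3.3)
E
```

```text
time_s: 34.98
eef_pos: [0.6535, -0.0427, 0.1753]
eef_rot: [-0.0, 1.0, 0.005, -0.0]
wrist_force: [-0.6, -0.3, -1.4]
opening: 0.364
grasp_force: 60.4
time_s: 35.85
eef_pos: [0.5809, -0.0434, 0.1757]
eef_rot: [-0.0, 1.0, 0.005, -0.0]
wrist_force: [-0.3, -0.6, -0.6]
opening: 0.36
grasp_force: 60.4
time_s: 36.98
eef_pos: [0.51, -0.0444, 0.1758]
eef_rot: [0.0, 1.0, 0.005, 0.0]
wrist_force: [0.7, -0.5, -0.9]
opening: 0.365
grasp_force: 60.4
time_s: 37.6
eef_pos: [0.5083, 0.0795, 0.2357]
eef_rot: [-0.001, 1.0, 0.008, 0.0]
wrist_force: [0.2, -0.4, -1.7]
opening: 0.363
grasp_force: 60.7
t 37.6 pos [0.5083 0.0795 0.2357] yaw 0.0164 shift [-0.325  -0.6559  0.0007] turn -0.366
top px [360.2 185.5] A 57 med [ 0.6338 -0.2324  0.0876] ext [0.039 0.041 0.016] zmax 0.096
top px [372.7 190.4] A 40 med [ 0.6156 -0.2742  0.0882] ext [0.047 0.017 0.018] zmax 0.096
top px [382.2 194. ] A 8 med [ 0.6072 -0.3057  0.0721] ext [0.015 0.005 0.01 ] zmax 0.077
top px [383.1 209.1] A 21 med [ 0.5604 -0.307   0.0741] ext [0.055 0.005 0.013] zmax 0.079
pan
top px [310.9 226.1] A 14 med [ 0.515  -0.087   0.0242] ext [0.007 0.013 0.011] zmax 0.028
top px [292. 232.] A 44 med [ 0.4963 -0.0272  0.0201] ext [0.023 0.025 0.013] zmax 0.026
top px [301.9 231.1] A 28 med [ 0.4997 -0.0588  0.0173] ext [0.019 0.019 0.009] zmax 0.022
top px [311.5 229.5] A 8 med [ 0.5042 -0.0886  0.0224] ext [0.004 0.01  0.008] zmax 0.024
top px [323.8 230.9] A 32 med [ 0.5001 -0.1281  0.0181] ext [0.014 0.019 0.011] zmax 0.024
side px [250.8 275.8] A 22 med [ 0.4983 -0.0245  0.0174] ext [0.016 0.014 0.006] zmax 0.02
side px [252.9 284.6] A 11 med [ 0.5016 -0.0588  0.0162] ext [0.01  0.008 0.003] zmax 0.018
side px [260.3 290. ] A 7 med [ 0.5176 -0.0852  0.0222] ext [0.005 0.007 0.003] zmax 0.025
side px [255.6 303.2] A 17 med [ 0.5045 -0.1251  0.0168] ext [0.008 0.018 0.005] zmax 0.02
```

View pics/t3.png

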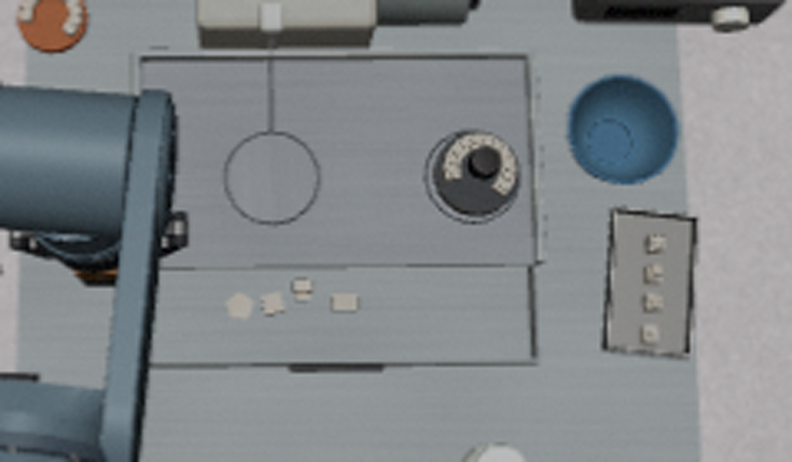

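```bash
python3 -m handwheel '[[[-0.32,0,0,0],[-0.32,-0.1,0,-0.1],[-0.325,-0.3,0,-0.2],[-0.325,-0.5,0,-0.366],[-0.325,-0.656,0.117,-0.366],[-0.325,-0.656,0.117,-0.366],[-0.325,-0.656,0.117,-0.366],[-0.325,-0.656,0.117,-0.366]]]'; python3 go.py 0.4411 0.2096 0.5654
python3 - <<'E'
from m import *
D=look(); c,W=D["side"]; z=W[...,2]
p=st()["eef_pos"]; m=(np.hypot(W[...,0]-p[0],W[...,1]-p[1])<.045)&(z<.19)&(z>.05); P=W[m]
for a in np.arange(.1,.2,.02):
    q=P[abs(P[:,2]-a)<.005]
    if len(q)>3: print(a.round(3),len(q),q.mean(0).round(4),np.ptp(q,0).round(3))
print("minz",np.sort(P[:,2])[:10].round(4))
E
```

```text
time_s: 38.7
eef_pos: [0.443, 0.2051, 0.213]
eef_rot: [0.0, 0.961, 0.275, 0.001]
wrist_force: [-0.3, 0.5, -1.1]
opening: 0.363
grasp_force: 60.7
t 38.7 pos [0.443  0.2051 0.213 ] yaw 0.5576 shift [ 0.0041 -0.0242 -0.    ] turn -0.0052
0.1 33 [0.4459 0.1955 0.1009] [0.047 0.059 0.008]
0.12 49 [0.4476 0.1931 0.1201] [0.047 0.059 0.01 ]
0.14 47 [0.4467 0.1937 0.1397] [0.044 0.058 0.01 ]
0.16 55 [0.4475 0.1909 0.1604] [0.049 0.057 0.009]
0.18 72 [0.4473 0.1964 0.1781] [0.046 0.059 0.009]
minz [0.097  0.0972 0.0977 0.0977 0.0982 0.0986 0.0991 0.0992 0.0994 0.0995]
```

```bash
python3 -m handwheel '[[[0.004,-0.024,0,-0.005],[0.004,-0.024,0,-0.005],[0.004,-0.024,0,-0.005]]]'; python3 go.py 0.4411 0.2096 0.5654;  python3 -m handwheel '[[[0.1,0,0,0],[0.2,0,0,0],[0.28,0,0,0],[0.36,0,0,0],[0.43,0,0,0],[0.5,0,0,0],[0.5,0,0,0],[0.5,0,0,0]]]'; python3 go.py 0.5261 0.2635 0.5654
```

```text
time_s: 39.17
eef_pos: [0.4401, 0.2108, 0.2122]
eef_rot: [0.0, 0.96, 0.28, 0.0]
wrist_force: [-0.7, 0.0, -1.1]
opening: 0.362
grasp_force: 60.8
t 39.17 pos [0.4401 0.2108 0.2122] yaw 0.5675 shift [0.0009 0.0077 0.    ] turn 0.0014
time_s: 40.17
eef_pos: [0.5241, 0.2643, 0.212]
eef_rot: [0.0, 0.96, 0.28, -0.0]
wrist_force: [-0.1, 0.1, -1.2]
opening: 0.362
grasp_force: 60.8
t 40.17 pos [0.5241 0.2643 0.212 ] yaw 0.5674 shift [ 0.0061  0.0087 -0.    ] turn 0.0013
```

```bash
python3 -m handwheel '[[[0.004,0.006,0.02,0],[0.004,0.006,0.04,0],[0.004,0.006,0.055,0],[0.004,0.006,0.065,0],[0.004,0.006,0.065,0],[0.004,0.006,0.065,0]]]'
```

```text
time_s: 40.92
eef_pos: [0.5259, 0.2639, 0.1992]
eef_rot: [-0.0, 0.96, 0.28, 0.0]
wrist_force: [0.4, -0.7, -0.7]
opening: 0.366
grasp_force: 61.0
```

```bash
python3 -m handwheel '[[[0,0,0.005,0],[0,0,0.005,0],[0,0,0.005,0],[0,0,0.005,0]]]' 52; python3 -m handwheel '[[[0,0,-0.1,0],[0,0,-0.2,0],[0,0,-0.4,0],[0,0,-0.4,0],[-0.3,0.5,-0.4,0],[-0.3,0.9,-0.4,0.1],[-0.3,0.9,-0.4,0.3],[-0.3,0.9,-0.4,0.37],[-0.3,0.9,-0.4,0.37]]]' ; python3 go.py 0.6175 -0.251 0.012
python3 - <<'E'
from m import *
D=look()
for n in D:
    c,W=D[n]; h=cv2.cvtColor(c["color"],cv2.COLOR_RGB2HSV); z=W[...,2];x=W[...,0];y=W[...,1]
    m=(h[...,0]>4)&(h[...,0]<22)&(h[...,1]>70)&(x>.42)&(x<.6)&(y>.18)&(y<.45)
    for zr in((.245,.275),(.10,.18)):
      k,l,s,ce=cv2.connectedComponentsWithStats((m&(z>zr[0])&(z<zr[1])).astype(np.uint8))
      for i in range(1,k):
        if s[i,4]>15: P=W[l==i]; print(n,zr,ce[i].round(1),s[i,4],np.median(P,0).round(4),P.max(0).round(3))
    m=(z>.112)&(z<.126)&(x>.55)&(x<.67)&(y>-.31)&(y<-.2); print(n,"knob",m.sum(),np.median(W[m],0), (W[m].max(0)+W[m].min(0))/2)
whites(D,(0.53,0.72,-0.21,0.06))
E
```

```text
time_s: 41.42
eef_pos: [0.5258, 0.2639, 0.1982]
eef_rot: [0.0, 0.96, 0.28, 0.0]
wrist_force: [0.4, 0.6, 0.2]
opening: 0.605
grasp_force: 0.0
time_s: 42.55
eef_pos: [0.5717, 0.0789, 0.2771]
eef_rot: [-0.0, 1.0, 0.005, -0.001]
wrist_force: [0.3, -0.7, 0.9]
opening: 0.611
grasp_force: 0.0
t 42.55 pos [0.5717 0.0789 0.2771] yaw 0.0105 shift [ 2.1160e-01  1.6519e+00 -8.0000e-04] turn -0.001
top (0.245, 0.275) [184.4 209.2] 59 [0.5253 0.261  0.2575] [0.536 0.276 0.263]
top (0.245, 0.275) [158.8 226.7] 60 [0.4773 0.3286 0.2568] [0.49  0.343 0.265]
top (0.245, 0.275) [132.7 241.3] 60 [0.4382 0.3978 0.2577] [0.45  0.414 0.263]
top (0.1, 0.18) [185.2 220.6] 68 [0.5093 0.2808 0.1634] [0.52  0.296 0.178]
top (0.1, 0.18) [144.1 245.4] 17 [0.4359 0.3968 0.1693] [0.445 0.405 0.179]
top knob 71 [ 0.615499   -0.25130132  0.11946657] [ 0.61559784 -0.25057927  0.11923239]
side (0.245, 0.275) [225.3 134. ] 23 [0.4443 0.3916 0.2565] [0.451 0.405 0.258]
side (0.245, 0.275) [238.4 141.2] 27 [0.4838 0.3237 0.2564] [0.49  0.341 0.258]
side (0.245, 0.275) [255.  149.3] 29 [0.5295 0.2588 0.2559] [0.537 0.273 0.259]
side (0.1, 0.18) [254.7 178.1] 71 [0.5275 0.2539 0.1631] [0.547 0.286 0.178]
side knob 129 [ 0.61881986 -0.25329623  0.11790191] [ 0.61907877 -0.25075547  0.11653797]
```

```bash
python3 -m handwheel '[[[0.11,0.83,0,0],[0.11,0.83,0,0],[0.11,0.83,0,0],[0.11,0.83,0,0]]]' 52; python3 -m handwheel '[[[0.1,0.822,0,0],[0.1,0.822,0,0],[0.1,0.822,0,0],[0.1,0.822,0,0],[0.1,0.822,0.3,0],[0.1,0.822,0.5,0],[0.1,0.822,0.5,0],[0.1,0.822,0.5,0]]]'; python3 go.py 0.6173 -0.2508 0.012
```

```text
time_s: 43.15
eef_pos: [0.5961, -0.0876, 0.2777]
eef_rot: [0.0, 1.0, 0.006, -0.0]
wrist_force: [-0.4, -0.4, 0.3]
opening: 0.607
grasp_force: 0.0
time_s: 44.15
eef_pos: [0.6194, -0.249, 0.1805]
eef_rot: [0.001, 1.0, 0.007, 0.001]
wrist_force: [0.8, 0.2, 0.7]
opening: 0.607
grasp_force: 0.0
t 44.15 pos [ 0.6194 -0.249   0.1805] yaw 0.0148 shift [-0.0104  0.0091 -0.    ] turn 0.0018
```

```bash
python3 -m handwheel '[[[-0.01,0.009,0.15,0],[-0.01,0.009,0.3,0],[-0.01,0.009,0.4,0],[-0.01,0.009,0.46,0],[-0.01,0.009,0.5,0],[-0.01,0.009,0.5,0],[-0.01,0.009,0.5,0]]]'; python3 -m handwheel '[[[0,0,0,0],[0,0,0,0],[0,0,0,0],[0,0,0,0]]]' 0;  python3 go.py 0.6145 -0.0575 0.012
```

```text
time_s: 45.02
eef_pos: [0.6166, -0.2522, 0.0791]
eef_rot: [0.0, 1.0, 0.006, 0.001]
wrist_force: [-0.5, -0.6, -0.0]
opening: 0.613
grasp_force: 0.0
time_s: 45.52
eef_pos: [0.6166, -0.2518, 0.0792]
eef_rot: [0.0, 1.0, 0.006, 0.001]
wrist_force: [-1.1, 1.8, 5.8]
opening: 0.299
grasp_force: 59.1
t 45.52 pos [ 0.6166 -0.2518  0.0792] yaw 0.0124 shift [ 1.700e-03 -9.717e-01 -3.000e-04] turn 0.0003
```

```bash
python3 -m handwheel '[[[0,-0.02,0.003,0],[0,-0.06,0.003,0],[0,-0.11,0.003,0],[0,-0.16,0.003,0],[0,-0.21,0.003,0],[0,-0.26,0.003,0],[0,-0.31,0.003,0],[0,-0.36,0.003,0],[0,-0.4,0.003,0],[0,-0.42,0.003,0]]]'; python3 -m handwheel '[[[0,-0.03,0,0],[0,-0.07,0,0],[0,-0.12,0,0],[0,-0.17,0,0],[0,-0.22,0,0],[0,-0.27,0,0],[0,-0.32,0,0],[0,-0.37,0,0],[0,-0.41,0,0],[0,-0.43,0,0]]]'; python3 go.py 0.6145 -0.0575 0.012
```

```text
time_s: 46.78
eef_pos: [0.6164, -0.1697, 0.0793]
eef_rot: [0.002, 1.0, 0.006, 0.002]
wrist_force: [-0.0, -4.9, 4.8]
opening: 0.297
grasp_force: 59.6
time_s: 48.02
eef_pos: [0.6155, -0.0836, 0.0793]
eef_rot: [0.002, 1.0, 0.006, 0.002]
wrist_force: [0.2, -6.5, 4.6]
opening: 0.299
grasp_force: 59.6
t 48.02 pos [ 0.6155 -0.0836  0.0793] yaw 0.0124 shift [-0.0032 -0.1305 -0.0005] turn 0.0002
```

```bash
python3 -m handwheel '[[[-0.001,-0.03,0,0],[-0.002,-0.06,0,0],[-0.003,-0.09,0,0],[-0.003,-0.115,0,0],[-0.003,-0.127,0,0],[-0.003,-0.127,0,0],[-0.003,-0.127,0,0]]]'; python3 -m handwheel '[[[0,0,0,0],[0,0,0,0],[0,0,0,0]]]' 52;  python3 -m handwheel '[[[0,0,-0.2,0],[0,0,-0.4,0],[0,0,-0.6,0],[0,0.5,-0.6,0],[-0.3,1,-0.6,0],[-0.5,1,-0.6,0],[-0.5,1,-0.6,0],[-0.5,1,-0.6,0]]]'
cat > car.py <<'E'
from m import *
def circ(P):
    for _ in range(10):
        A=np.c_[2*P[:,:2],np.ones(len(P))]; s=np.linalg.lstsq(A,(P[:,:2]**2).sum(1),rcond=None)[0]
        r=np.sqrt(s[2]+s[0]**2+s[1]**2); e=np.hypot(*(P[:,:2]-s[:2]).T)-r; P=P[abs(e)<max(.002,1.8*abs(e).mean())]
    return s[:2].round(4),r.round(4),len(P)
def plane(c,uv,z):
    q=cv2.undistortPoints(uv.reshape(-1,1,2).astype(np.float64),c["K"],np.array(c["distortion"])).reshape(-1,2)
    T=np.array(c["pose"]); d=np.c_[q,np.ones(len(q))]@T[:3,:3].T; t=(z-T[2,3])/d[:,2]; return T[:3,3]+d*t[:,None]
D=look()
for n in D:
    c,W=D[n]; x,y,z=W[...,0],W[...,1],W[...,2]; d=np.hypot(x-.6145,y+.0575)
    m=(z>.112)&(z<.126)&(d<.05); print(n,"knob",m.sum(),np.median(W[m],0).round(4),((W[m].max(0)+W[m].min(0))/2).round(4))
    g=cv2.cvtColor(c["color"],cv2.COLOR_RGB2GRAY); bg=cv2.medianBlur(g,15)
    u,v=np.meshgrid(np.arange(g.shape[1]),np.arange(g.shape[0])); uv=np.dstack([u,v])
    # circle line ring around carrier
    F=plane(c,uv.reshape(-1,2),.055).reshape(*g.shape,3); dd=np.hypot(F[...,0]-.6145,F[...,1]+.0575)
    m=(dd>.0425)&(dd<.050)&(bg.astype(int)-g>8)&(z<.062); print(n,"circle",circ(F[m]))
    # arch pts top z~.09
    F=plane(c,uv.reshape(-1,2),.069).reshape(*g.shape,3); dd=np.hypot(F[...,0]-.6145,F[...,1]+.0575)
    m=((z>.063)&(z<.10)&(dd<.06)).astype(np.uint8)
    cs=max(cv2.findContours(m,cv2.RETR_EXTERNAL,cv2.CHAIN_APPROX_NONE)[0],key=len).reshape(-1,2)
    print(n,"foot outline",circ(plane(c,cs,.066)))
save(D["top"][0],"car.png",(260,160,400,260),5)
E
python3 car.py; python3 go.py 0.6145 -0.0575 0.012
```

```text
time_s: 48.9
eef_pos: [0.6146, -0.0581, 0.0792]
eef_rot: [0.001, 1.0, 0.006, 0.002]
wrist_force: [0.2, -3.7, 5.7]
opening: 0.297
grasp_force: 59.5
time_s: 49.28
eef_pos: [0.6126, -0.0562, 0.0771]
eef_rot: [-0.0, 1.0, 0.006, -0.0]
wrist_force: [0.1, 0.2, -0.0]
opening: 0.605
grasp_force: 0.0
time_s: 50.28
eef_pos: [0.5135, -0.2599, 0.1974]
eef_rot: [0.0, 1.0, 0.004, -0.0]
wrist_force: [-0.2, 0.1, 0.9]
opening: 0.608
grasp_force: 0.0
top knob 67 [ 0.6129 -0.0595  0.1191] [ 0.613  -0.0596  0.1187]
top circle (array([ 0.6138, -0.0578]), np.float64(0.0449), 93)
top foot outline (array([ 0.614 , -0.0592]), np.float64(0.0387), 69)
side knob 81 [ 0.6165 -0.063   0.1181] [ 0.6175 -0.0602  0.1165]
side circle (array([ 0.615 , -0.0545]), np.float64(0.0462), 32)
side foot outline (array([ 0.6178, -0.0596]), np.float64(0.0395), 52)
t 50.38 pos [ 0.5155 -0.2577  0.1976] yaw 0.0111 shift [ 5.061e-01 -9.953e-01  6.000e-04] turn -0.0006
```

View pics/car.png

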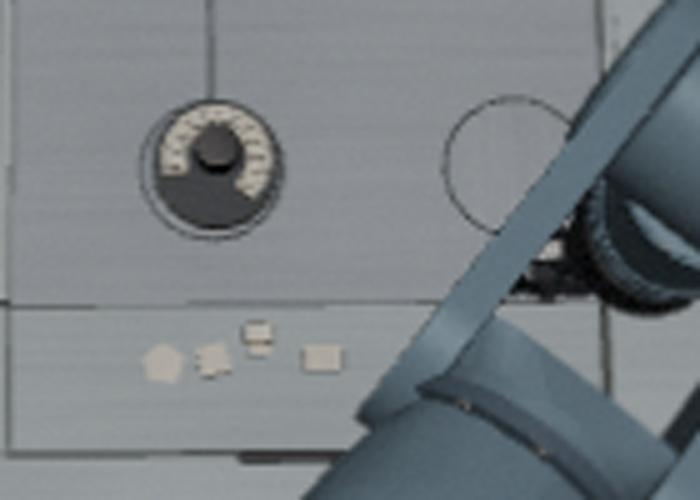

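```bash
python3 -m handwheel '[[[0.506,-0.992,0,0],[0.506,-0.992,0,0],[0.506,-0.992,0,0],[0.506,-0.992,0,0],[0.506,-0.992,0,0],[0.506,-0.992,0.2,0],[0.506,-0.992,0.3,0],[0.506,-0.992,0.3,0]]]' 52; python3 go.py 0.6146 -0.0581 0.012
```

```text
time_s: 51.38
eef_pos: [0.6126, -0.0578, 0.1354]
eef_rot: [-0.001, 1.0, 0.006, -0.002]
wrist_force: [-0.4, -0.7, -0.2]
opening: 0.608
grasp_force: 0.0
t 51.38 pos [ 0.6126 -0.0578  0.1354] yaw 0.0121 shift [ 0.0098  0.0018 -0.    ] turn 0.0
```

```bash
python3 -m handwheel '[[[0.005,0,0.1,0],[0.005,0,0.2,0],[0.005,0,0.26,0],[0.005,0,0.28,0],[0.005,0,0.28,0]]]'; python3 -m handwheel '[[[0,0,0,0],[0,0,0,0],[0,0,0,0],[0,0,0.003,0],[0,-0.004,0.003,0],[0,-0.008,0.003,0],[0,-0.012,0.003,0],[0,-0.012,0.003,0],[0,-0.012,0.003,0]]]' 0; python3 -m handwheel '[[[0,0,0,0],[0,0,0,0],[0,0,0,0]]]' 52;  python3 -m handwheel '[[[0,0,-0.2,0],[0,0,-0.4,0],[0,0,-0.6,0],[0,0.5,-0.6,0],[-0.3,1,-0.6,0],[-0.5,1,-0.6,0],[-0.5,1,-0.6,0],[-0.5,1,-0.6,0]]]'; python3 car.py
```

```text
time_s: 52.0
eef_pos: [0.6153, -0.0581, 0.0815]
eef_rot: [-0.0, 1.0, 0.006, -0.0]
wrist_force: [-0.1, -0.1, 0.6]
opening: 0.607
grasp_force: 0.0
time_s: 53.12
eef_pos: [0.6161, -0.0577, 0.0828]
eef_rot: [0.002, 1.0, 0.006, 0.001]
wrist_force: [-1.0, -5.7, 7.3]
opening: 0.298
grasp_force: 59.5
time_s: 53.5
eef_pos: [0.6149, -0.0553, 0.0806]
eef_rot: [-0.0, 1.0, 0.006, -0.0]
wrist_force: [0.5, 0.6, 0.3]
opening: 0.607
grasp_force: 0.0
time_s: 54.5
eef_pos: [0.5158, -0.2591, 0.2008]
eef_rot: [0.0, 1.0, 0.004, -0.0]
wrist_force: [0.1, -0.2, 0.1]
opening: 0.604
grasp_force: 0.0
top knob 66 [ 0.6125 -0.0595  0.12  ] [ 0.6128 -0.0596  0.1194]
top circle (array([ 0.6136, -0.0577]), np.float64(0.0449), 102)
top foot outline (array([ 0.6145, -0.0587]), np.float64(0.0385), 70)
side knob 79 [ 0.6165 -0.0636  0.118 ] [ 0.6173 -0.0606  0.1169]
side circle (array([ 0.6151, -0.0548]), np.float64(0.0462), 33)
side foot outline (array([ 0.6179, -0.0594]), np.float64(0.0395), 53)
```

```bash
python3 go.py 0.6150 -0.0578; python3 -m handwheel '[[[0.5,-1,0,0],[0.5,-1,0,0],[0.5,-1,0,0],[0.5,-1,0,0],[0.5,-1,0,0],[0.5,-1,0.2,0],[0.5,-1,0.4,0],[0.5,-1,0.52,0],[0.5,-1,0.6,0],[0.5,-1,0.6,0]]]' 52; python3 -m handwheel '[[[0,0,0,0],[0,0,0,0],[0,0,0,0],[0,-0.006,0,0],[0,-0.012,0,0],[0,-0.018,0,0],[0,-0.018,0,0],[0,-0.018,0,0]]]' 0; python3 -m handwheel '[[[0,0,0,0],[0,0,0,0],[0,0,0,0]]]' 52;  python3 -m handwheel '[[[0,0,-0.2,0],[0,0,-0.4,0],[0,0,-0.6,0],[0,0.5,-0.6,0],[-0.3,1,-0.6,0],[-0.5,1,-0.6,0],[-0.5,1,-0.6,0],[-0.5,1,-0.6,0]]]'; python3 car.py
```

```text
t 54.6 pos [ 0.5177 -0.2568  0.201 ] yaw 0.0112 shift [ 4.973e-01 -9.897e-01  7.000e-04] turn None
time_s: 55.85
eef_pos: [0.6144, -0.0554, 0.0799]
eef_rot: [-0.0, 1.0, 0.006, -0.001]
wrist_force: [1.0, -0.7, 0.2]
opening: 0.609
grasp_force: 0.0
time_s: 56.85
eef_pos: [0.6167, -0.0537, 0.0829]
eef_rot: [0.001, 1.0, 0.006, 0.002]
wrist_force: [-0.6, -4.9, 4.8]
opening: 0.301
grasp_force: 59.1
time_s: 57.22
eef_pos: [0.6149, -0.0517, 0.0807]
eef_rot: [-0.0, 1.0, 0.006, -0.0]
wrist_force: [-0.4, -0.0, 0.3]
opening: 0.607
grasp_force: 0.0
time_s: 58.22
eef_pos: [0.5157, -0.2555, 0.2008]
eef_rot: [0.0, 1.0, 0.004, -0.0]
wrist_force: [0.3, 0.1, 0.1]
opening: 0.609
grasp_force: 0.0
top knob 64 [ 0.6126 -0.0536  0.1203] [ 0.613  -0.055   0.1196]
top circle (array([ 0.6137, -0.0575]), np.float64(0.0451), 95)
top foot outline (array([ 0.6149, -0.0549]), np.float64(0.0385), 68)
side knob 78 [ 0.6174 -0.0586  0.1185] [ 0.6182 -0.0571  0.1168]
side circle (array([ 0.6161, -0.057 ]), np.float64(0.045), 22)
side foot outline (array([ 0.618 , -0.0554]), np.float64(0.0394), 54)
```

```bash
python3 -m handwheel '[[[-0.2,0.3,-0.2,0],[-0.2,0.3,-0.2,0],[-0.2,0.3,-0.2,0],[-0.2,0.3,-0.2,0]]]' >/dev/null; python3 - <<'E'
from m import *
D=look(); print("table"); whites(D,(0.54,0.72,-0.29,0.06)); print("pan"); whites(D,(0.42,0.535,-0.31,0.08),(.013,.045)); print("tray"); whites({"top":D["top"]},(0.44,0.6,-0.465,-0.39),(.012,.045))
c,W=D["side"]; h=cv2.cvtColor(c["color"],cv2.COLOR_RGB2HSV); z=W[...,2]
m=(h[...,0]>4)&(h[...,0]<22)&(h[...,1]>70)&(W[...,0]>.42)&(W[...,0]<.6)&(W[...,1]>.18)&(W[...,1]<.3)&(z>.245); print("brush",m.sum(),np.median(W[m],0))
E
```

```text
table
top px [301.5 187.4] A 105 med [ 0.6266 -0.0574  0.0879] ext [0.049 0.061 0.016] zmax 0.096
top px [323.  195.5] A 4 med [ 0.6058 -0.1234  0.0592] ext [0.003 0.006 0.001] zmax 0.06
top px [359.2 196. ] A 4 med [ 0.6037 -0.2371  0.0611] ext [0.006 0.007 0.004] zmax 0.063
top px [350.  205.5] A 4 med [ 0.5742 -0.2069  0.0597] ext [0.003 0.006 0.002] zmax 0.061
side px [310.  258.7] A 7 med [ 0.6449 -0.0536  0.0888] ext [0.006 0.014 0.009] zmax 0.091
pan
top px [260.  223.5] A 4 med [0.5211 0.0733 0.0337] ext [0.011 0.001 0.01 ] zmax 0.04
top px [311. 226.] A 15 med [ 0.5149 -0.087   0.0256] ext [0.007 0.013 0.008] zmax 0.029
top px [260.  232.5] A 12 med [0.4921 0.0727 0.0366] ext [0.034 0.001 0.009] zmax 0.04
top px [292. 232.] A 44 med [ 0.4962 -0.0272  0.0203] ext [0.022 0.025 0.011] zmax 0.026
top px [302.1 231.1] A 29 med [ 0.5001 -0.0588  0.0177] ext [0.019 0.019 0.013] zmax 0.026
top px [311.5 229.5] A 8 med [ 0.5039 -0.0886  0.0245] ext [0.004 0.009 0.005] zmax 0.026
top px [324.1 231.1] A 33 med [ 0.5001 -0.1285  0.0179] ext [0.013 0.019 0.007] zmax 0.022
top px [260.  244.5] A 10 med [0.4551 0.0722 0.0348] ext [0.027 0.001 0.008] zmax 0.037
top px [282.5 249. ] A 16 med [0.4412 0.0022 0.0345] ext [0.001 0.047 0.009] zmax 0.04
side px [260. 290.] A 21 med [ 0.5177 -0.0869  0.022 ] ext [0.016 0.016 0.004] zmax 0.023
side px [255.8 303.6] A 37 med [ 0.5046 -0.1261  0.0167] ext [0.015 0.021 0.006] zmax 0.019
tray
top px [417.1 240.5] A 19 med [ 0.47   -0.4226  0.0229] ext [0.01  0.014 0.02 ] zmax 0.035
top px [429. 242.] A 5 med [ 0.4651 -0.4625  0.0186] ext [0.013 0.003 0.007] zmax 0.021
brush 0 [nan nan nan]
  return _methods._mean(a, axis=axis, dtype=dtype,
  ret = um.true_divide(
```

```bash
python3 - <<'E'
from m import *
c=ctrl.camera("top"); W=cloud(c); h=cv2.cvtColor(c["color"],cv2.COLOR_RGB2HSV); z=W[...,2]
m=(h[...,0]>4)&(h[...,0]<22)&(h[...,1]>70)&(W[...,0]>.5)&(W[...,0]<.56)&(W[...,1]>.23)&(W[...,1]<.3)&(z>.245); print("brush",m.sum(),np.median(W[m],0))
if m.sum()>30: print(ctrl.hand_in())
E
```

```text
brush 61 [0.52533999 0.25983789 0.25755521]
the job is handed in; nothing more can be done
None
```

The job is done and handed in: all four dies are in the tray, and the four offcuts that were there are swept into the pan. The carrier sits about 1.5–2 mm off the centre of the sawing circle, and the brush is back on its hook. I hung the brush before sliding the carrier, because the gripper needed to hold the knob.

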